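Fetch the soldering-paste tin hemmed in on the shadow board

TASK

The flat yellow tin of soldering paste is hemmed in on the grey shadow board by a spray can, a solder reel and a dropper bottle: move those three onto the blue side mat, then take the tin out and set it centred in the ring on the cork pad. After that put the spray can, the reel and the bottle back on the board, each on the very spot where it stood at the start. Keep everything standing upright throughout and leave the tweezers and the hex key where they lie.

Things in the scene. Friction and masses are not known exactly. Their poses are not given: they have to be found in the camera images.
- paste_tin: Flat round yellow tin with its lid on, diameter 57, height 22 mm, 0.07 kg. Origin at the centre of its underside, z up. It stands on the rear middle spot of the shadow board.
- spray_can: Red spray can, straight round body of diameter 52 to 54 mm up to about 140 mm high, 174 mm high with its nozzle, about 0.3 kg. Origin at the centre of its underside, z up. Stands on one of the three outer spots of the shadow board (which one varies).
- solder_reel: Grey reel of solder standing on its flange, diameter 56, height 36 mm, about 0.25 kg; its sides count as one straight cylinder for the fingers. Origin at the centre of its underside, z up. Stands on one of the three outer spots of the shadow board (which one varies).
- dropper_bottle: Small white dropper bottle with a red pointed cap, straight round body of diameter 30 up to 52 mm high, 85 mm high in all, 0.06 kg. Origin at the centre of its underside, z up. Stands on one of the three outer spots of the shadow board (which one varies).
- shadow_board: Fixed grey board 146 (x) by 200 (y) by 6 mm on the bench with four white-ringed spots, 61 mm wide. Origin at the centre of its underside; +x is its rear, where a steel stop plate (60 wide, top 46 mm above the bench) stands at x = +65 to +71. Spots: tin x = +30, y = 0; outer ones x = +30, y = +62; x = +30, y = -62; x = -32, y = 0 (mm).
- side_mat: Fixed blue fabric mat, empty, 150 (x) by 180 (y) by 3 mm thick, lying on the bench: the side area. Origin at the centre of its underside, top at 3 mm.
- cork_pad: Fixed square cork pad 90 by 90 by 6 mm with a black ring of 66 mm outer diameter at its centre: the tin goes there. Origin at the centre of its underside, top at 6 mm. A soldering station stands on the bench behind the work, its front between about (0.70, 0.10) and (0.54, 0.34) m (0.17 m high), with a handpiece up to 0.30 m high near (0.60, 0.38): keep the arm clear of them.
- tweezers: Bystander: steel tweezers 11 x 124 x 9 mm lying along their own y beside the cork pad, about 78 mm from its centre towards its +y. Origin at the centre of the underside.
- hex_key: Bystander: dark hex key 34 x 94 x 8 mm lying along its own y beside the cork pad, about 80 mm from its centre towards its +x. Origin at the centre of the underside.
Things that resemble listed ones, but are neither listed nor needed, are in the scene too. Several things have the shape of the dropper_bottle; the one meant has the colours described above.

How it is judged:
By the outcome, as a careful person would: the job done as asked, in the order asked, and still so for the second after the job is handed in, with the robot touching nothing.
It also fails if it takes over 134 s, if anything falls off the work surface, if the arm or the gripper's body presses on something with over 40 N, if the wrist force passes 120 N, or if a joint passes its speed limit or range.

ROBOT

A 6-joint arm with a two-finger parallel gripper is mounted at the origin on a cart in front of the work surface, level with it; the furniture and walls round the work are solid. World frame = base frame: x ahead of the robot, y to its left, z up, the work surface at z = 0. Lengths are in mm, angles in rad, forces in N, time in s.
With the tool pointing down it reaches from about 325 to 750 mm from the base axis. Payload 7.6 kg.
Tool frame: the origin (TCP) lies midway between the tips of the shut fingers; the grasp point (between the pads) lies pinch_z behind it (pinch_z is the distance from the TCP to the grasp point, in mm); z points along the fingers, y is the line along which they close (so a half turn about z gives the same grasp; the last joint's range is limited). The gripper opens to 85 mm and grips with 20 to 120 N. Pads are 22 mm wide; open, the fingers measure 114 mm over their backs; the gripper's body (76 mm by 85 mm) begins 54 mm behind the grasp point. The pads swing forward as they close: fully open they stand 13 mm farther back than shut.
Start: joints at [1.267, 0.052, 1.401, -0, 1.689, -0.07], TCP at [121.612, 510.741, 231.323] pointing down, gripper open.
Joint ranges: [-2.9, 2.9], [-0.91, 2.17], [0.12, 2.37], [-1.06, 4.2], [0.26, 2.73], [-2.93, 2.93]. Speed limits (rad/s): [2.57, 2.57, 3.01, 3.14, 3.14, 3.14].

INTERFACE

Orientations are given as a unit quaternion [x, y, z, w].
In Python, from bench import * gives the robot as it stands.
- The arm moves only by the tool step_arm, never from a script. Its argument "targets" is a list of rows, each an object with "dr": the turn, a rotation vector about the tool's x, y, z in units of 8 degrees (1.0 is 8 degrees), a list of three; "translation": the shift along the tool's x, y, z in units of 50 mm (1.0 is 50 mm), a list of three; "claw": the finger opening in mm, from 0 to 85.4. In form: [{"dr": [rx, ry, rz], "translation": [x, y, z], "claw": claw}, ...]. A call has 1 to 20 rows; each row is the pose to reach, as a shift and turn from the pose commanded when the call began, along the tool's axes at that moment; what a row does not reach only later rows make up. A row lasts 1/10 s, in which the tool goes at most 50 mm and 8.59 degrees, less where a joint would pass 70% of its speed; a pose out of reach is approached as far as the arm can. A call with a gripper value outside its range is refused whole. The fingers move at their own pace and stop on an object; "newtons" is the grip in N (left out, the last holds). Time passes only in rows, so rows that repeat a pose let the fingers close. It gives the time, the measured TCP pose, the force, the opening and the grip force at its end, in the units of the state.
- get_obs(): the state, without advancing time (a new reading comes with each control period).
- read_camera(name): name is "scene" or "side" or "wrist"; returns a dict with "color" (384x512x3 uint8, blue, green, red), "camera_matrix" (3x3 intrinsics, pixels), "pose" (4x4, takes a point from camera to world coordinates). Camera axes: x right, y up, looking along -z (the intrinsics and any distortion apply to the point x, -y, -z); pixel columns grow to the right and rows downward; lengths in mm; the calibration is good to about 2 mm. A picture is of the moment at which its call begins. There is no depth.
- hand_in(): hands the job in; it is judged then, once.
Trained networks look in a picture, given as the dict that the camera call returned (one of the last four; its "shot" number tells which), for a name from the list of things; names that differ only in an ending like _2 or _b are one class to them, and where a whole thing is asked for, a point or a joint stands for the part that bears it (a point fixed in the world has none). Each returns a list of dicts, best first, with "conf" (0 to 1); they miss things now and then, are a little off and sometimes report something else, mostly with a low value. They report only what shows in the picture. A call takes as long as a camera call. They do not tell look-alikes from the thing itself.
- boxes_of(picture, name): "point" ([column, row] as shares, 0 to 1, of the picture: columns of its width, rows of its height, amid what is visible of it).
- mark_of(picture, name): "point" ([column, row] as shares, 0 to 1, of the picture: columns of its width, rows of its height: a listed point, or the origin of a listed thing).
The state is a dict: "t": time; "joint_positions": joint angles; "qvel": joint speeds; "effort": joint torques, N m; "tool_pos": TCP position; "tool_rot": TCP orientation; "contact_force": force on the tool from outside, world axes, zero at the start; "moment": the same for the moment, N m; "gripper_width": finger opening in mm; "grip_force": force on a finger pad.
Only numpy, scipy, OpenCV 4.12 (cv2) and the standard library are available. Lean on these libraries where they do the work, as an engineer would, in place of code of your own. Each camera call takes 0.05 s, during which the arm holds its last target. There are 200 camera calls.

## Working session

There is one attempt and no reset: what is moved stays moved. The work goes in short steps, Python scripts to look and compute and a tool call to move; the robot and the scene stay as the last step left them, time stands still between calls to the robot, and variables do not carry over. Pictures are saved under pics/ and viewed, at most 14 in all, crops included, and the job is handed in when it is done.

Besides the shell and the picture viewer there is one more tool, called after "Emit:" as name(argument=value, ...), one argument or row to a line, values as JSON. step_arm: Moves the arm, as the interface text tells. Its arguments: {"type":"object","properties":{"targets":{"type":"array","items":{"type":"object","properties":{"dr":{"type":"array","items":{"type":"number"}},"translation":{"type":"array","items":{"type":"number"}},"claw":{"type":"number"}}}},"newtons":{"type":"number"}},"required":["targets"]}

```bash
ls; mkdir -p pics; python3 - <<'E'
from bench import *
import cv2,numpy as np
o=get_obs()
for k,v in o.items(): print(k,np.round(v,3))
for n in ["scene","side"]:
    p=read_camera(n); cv2.imwrite(f"pics/{n}0.png",p["color"]); print(n,p.keys(),np.round(p["camera_matrix"],1).tolist(),np.round(p["pose"],3).tolist())
    for t in ["paste_tin","spray_can","solder_reel","dropper_bottle","shadow_board","side_mat","cork_pad","tweezers","hex_key"]:
        print(t,[(round(d["conf"],2),np.round(np.array(d["point"])*[512,384],1).tolist()) for d in mark_of(p,t)][:4])
try: print(pinch_z)
except Exception as e: print(e)
E
```

```text
pics
t 0.0
joint_positions [ 1.267  0.053  1.402 -0.     1.689 -0.07 ]
qvel [-0.    -0.001  0.002  0.001  0.002  0.   ]
effort [-0.0000e+00 -3.8167e+01 -3.6019e+01 -0.0000e+00  6.0000e-03 -0.0000e+00]
tool_pos [121.508 510.418 230.463]
tool_rot [ 0.117  0.993 -0.001 -0.   ]
contact_force [ 0.519  0.22  -0.479]
moment [ 0.056 -0.061  0.001]
grip_force 0.0
gripper_width 85.353
scene dict_keys(['color', 'camera_matrix', 'pose', 'shot']) [[367.9, 0.0, 263.5], [0.0, 367.9, 188.2], [0.0, 0.0, 1.0]] [[0.882, 0.202, -0.426, 159.464], [-0.471, 0.409, -0.782, -670.305], [0.016, 0.89, 0.456, 497.734], [0.0, 0.0, 0.0, 1.0]]
paste_tin [(0.46, [334.5, 238.8])]
spray_can [(0.67, [327.9, 255.7])]
solder_reel [(0.83, [360.5, 245.9])]
dropper_bottle [(0.69, [307.0, 234.4]), (0.67, [409.0, 233.9]), (0.64, [327.6, 196.9]), (0.53, [187.3, 198.0])]
shadow_board [(0.61, [328.4, 252.2])]
side_mat [(0.57, [260.7, 212.9]), (0.46, [160.4, 186.1])]
cork_pad [(0.55, [162.2, 186.3])]
tweezers [(0.59, [145.0, 180.8])]
hex_key [(0.58, [179.7, 175.0])]
side dict_keys(['color', 'camera_matrix', 'pose', 'shot']) [[414.7, 0.0, 257.6], [0.0, 414.7, 191.4], [0.0, 0.0, 1.0]] [[0.995, 0.033, -0.09, 478.514], [-0.094, 0.526, -0.845, -877.53], [0.019, 0.85, 0.527, 672.047], [0.0, 0.0, 0.0, 1.0]]
paste_tin [(0.77, [289.8, 261.6])]
spray_can [(0.83, [273.3, 275.8])]
solder_reel [(0.86, [309.9, 271.8])]
dropper_bottle [(0.63, [377.5, 274.4]), (0.54, [226.0, 181.7]), (0.52, [195.9, 191.4]), (0.51, [320.0, 216.7])]
shadow_board [(0.93, [280.5, 269.8])]
side_mat [(0.61, [247.3, 223.4])]
cork_pad [(0.6, [186.1, 172.2])]
tweezers [(0.58, [176.0, 164.2])]
hex_key [(0.62, [206.0, 163.3]), (0.54, [293.8, 262.1])]
18.700000000000003
```

```bash
cat > h.py <<'E'
from bench import *
import cv2,numpy as np
from scipy.spatial.transform import Rotation as R
def ray(p,uv):
    K,T=p["camera_matrix"],p["pose"]
    d=np.linalg.inv(K)@[uv[0],uv[1],1.]; d=T[:3,:3]@(d*[1,-1,-1]); return T[:3,3],d
def at(p,uv,z):
    o,d=ray(p,uv); return (o+d*(z-o[2])/d[2])[:2]
def px(p,X):
    T=p["pose"]; c=T[:3,:3].T@(np.asarray(X,float)-T[:3,3]); c=c*[1,-1,-1]; q=p["camera_matrix"]@c; return q[:2]/q[2]
E
python3 - <<'E'
import cv2,numpy as np
for n in ["scene","side"]:
    i=cv2.imread(f"pics/{n}0.png"); cv2.imwrite(f"pics/{n}0b.png",cv2.resize(i,(768,576),interpolation=cv2.INTER_CUBIC))
E
```

```text
(no output)
```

View pics/scene0b.png

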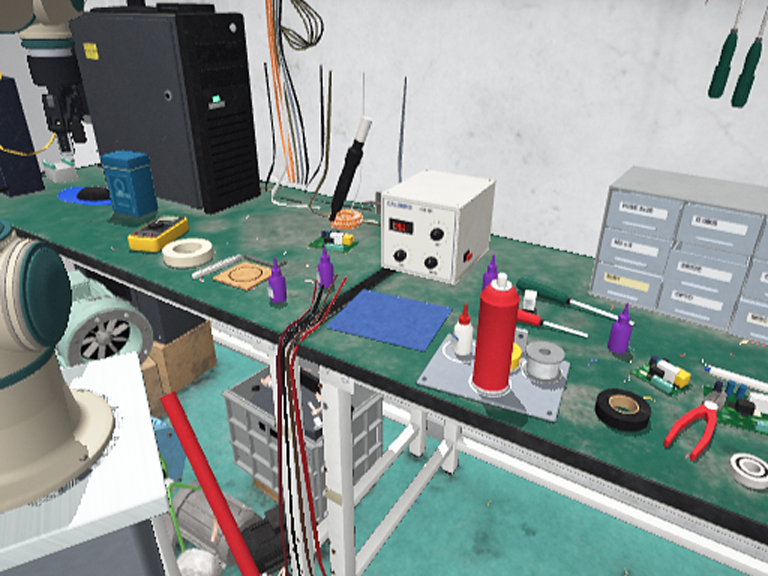

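View pics/side0b.png

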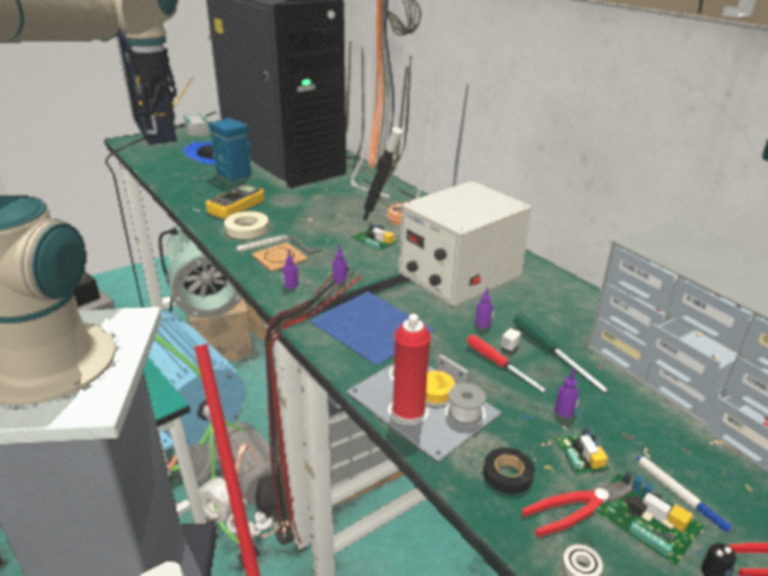

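The scene picture shows:
- The spray can (red) at the front spot, 768-scale px (495,340).
- The white, red-capped bottle at (464,335), on the +y side.
- The reel at (545,362), on the −y side.
- The tin (yellow), hidden behind the can at (517,355).

Look-alikes: purple bottles at scene (277,285), (325,270), (490,275) and (620,330). The white tape roll (188,252), black tape (623,410) and white ring (750,470) could pass for the reel, and the red screwdriver and red tube are also there. Only the white bottle at (464,335) fits the description.

```bash
python3 - <<'E'
from h import *
def tri(ps,uvs):
    A=np.zeros((3,3));b=np.zeros(3)
    for p,u in zip(ps,uvs):
        o,d=ray(p,u);d/=np.linalg.norm(d);M=np.eye(3)-np.outer(d,d);A+=M;b+=M@o
    return np.linalg.solve(A,b)
ps={n:read_camera(n) for n in ["scene","side"]}
for t,z in dict(paste_tin=6,spray_can=6,solder_reel=6,dropper_bottle=6,shadow_board=0,side_mat=0,cork_pad=0,tweezers=0,hex_key=0).items():
    for n,p in ps.items():
        print(t,n,[(round(d["conf"],2),np.round(at(p,np.array(d["point"])*[512,384],z)).tolist()) for d in mark_of(p,t)][:6])
p=ps["scene"];c=cv2.resize(p["color"][190:290,270:400],None,fx=5,fy=5,interpolation=cv2.INTER_CUBIC);cv2.imwrite("pics/crop1.png",c)
E
```

```text
paste_tin scene [(0.62, [641.0, -131.0])]
paste_tin side [(0.77, [651.0, -125.0])]
spray_can scene [(0.94, [592.0, -165.0])]
spray_can side [(0.72, [595.0, -173.0])]
solder_reel scene [(0.8, [680.0, -188.0])]
solder_reel side [(0.9, [678.0, -180.0])]
dropper_bottle scene [(0.7, [491.0, 219.0]), (0.69, [405.0, 222.0]), (0.68, [831.0, -188.0]), (0.53, [602.0, -79.0]), (0.48, [757.0, 47.0])]
dropper_bottle side [(0.71, [753.0, 33.0]), (0.56, [500.0, 219.0]), (0.53, [398.0, 208.0])]
shadow_board scene [(0.74, [603.0, -153.0])]
shadow_board side [(0.84, [615.0, -149.0])]
side_mat scene [(0.66, [551.0, 66.0])]
side_mat side [(0.97, [555.0, 54.0])]
cork_pad scene [(0.73, [362.0, 335.0])]
cork_pad side [(0.72, [370.0, 340.0])]
tweezers scene [(0.61, [329.0, 382.0])]
tweezers side [(0.62, [328.0, 390.0])]
hex_key scene [(0.65, [421.0, 398.0])]
hex_key side [(0.61, [429.0, 398.0]), (0.25, [327.0, 406.0])]
```

View pics/crop1.png

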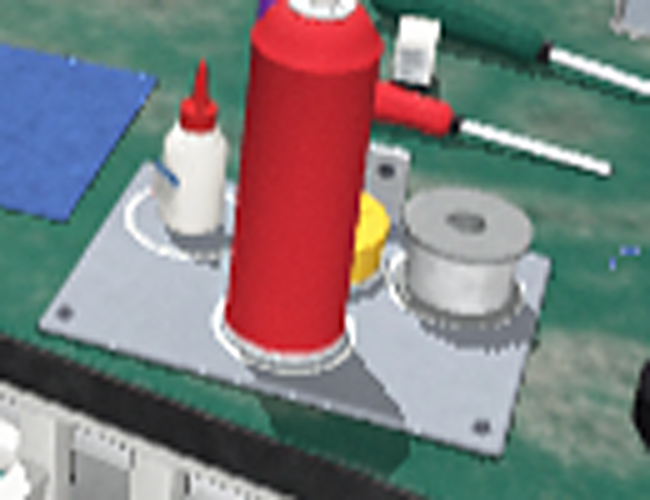

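The crop shows the can on the front spot, the white bottle on the +y spot, the reel on the −y spot and the tin behind the can. Next I'll work out a view pose for the wrist camera.

```bash
cat >> h.py <<'E'
def plan(x,y,z,yaw=None):
    """TCP target (mm), world yaw of finger line (deg, mod 180); prints translation & dr units"""
    o=get_obs(); r=R.from_quat(o["tool_rot"]); M=r.as_matrix()
    cur=np.degrees(np.arctan2(M[1,1],M[0,1]))
    if yaw is None: yaw=cur
    j1=np.degrees(np.arctan2(y,x))
    c=[yaw+180*k for k in (-2,-1,0,1,2)]
    c=[q for q in c if abs(j1-q)<160] ; yaw=min(c,key=lambda q:abs(q-cur))
    a=np.radians(yaw); yt=np.array([np.cos(a),np.sin(a),0]); zt=np.array([0,0,-1.]); xt=np.cross(yt,zt)
    G=R.from_matrix(np.array([xt,yt,zt]).T)
    t=M.T@(np.array([x,y,z])-o["tool_pos"])/50
    dr=np.degrees((r.inv()*G).as_rotvec())/8
    print("t",np.round(t,3).tolist(),"dr",np.round(dr,3).tolist(),"yaw",round(yaw,1),"cur",round(cur,1),"pos",np.round(o["tool_pos"],1))
    return t,dr
E
python3 - <<'E'
from h import *
p=read_camera("wrist");o=get_obs()
T=np.eye(4);T[:3,:3]=R.from_quat(o["tool_rot"]).as_matrix();T[:3,3]=o["tool_pos"]
print(np.round(np.linalg.inv(T)@p["pose"],2)); print(p["camera_matrix"])
plan(540,-100,340,36)
E
```

```text
[[  -0.      0.94    0.33   84.87]
 [   1.     -0.      0.     -0.7 ]
 [   0.      0.33   -0.94 -143.13]
 [   0.      0.      0.      1.  ]]
[[275.73415466   0.         253.66170219]
 [  0.         275.73415466 188.23215211]
 [  0.           0.           1.        ]]
t [-10.97, -9.944, -2.174] dr [0.001, -0.0, 5.076] yaw 36 cur 76.6 pos [121.6 510.7 231.3]
```

Emit:
step_arm(
  targets=[
    {"translation": [0,0,-1],"dr": [0,0,0],"claw": 85},
    {"translation": [0,0,-2.17],"dr": [0,0,0],"claw": 85},
    {"translation": [-10.97,-9.94,-2.17],"dr": [0,0,5.07],"claw": 85},
    {"translation": [-10.97,-9.94,-2.17],"dr": [0,0,5.07],"claw": 85},
    {"translation": [-10.97,-9.94,-2.17],"dr": [0,0,5.07],"claw": 85},
    {"translation": [-10.97,-9.94,-2.17],"dr": [0,0,5.07],"claw": 85},
    {"translation": [-10.97,-9.94,-2.17],"dr": [0,0,5.07],"claw": 85},
    {"translation": [-10.97,-9.94,-2.17],"dr": [0,0,5.07],"claw": 85},
    {"translation": [-10.97,-9.94,-2.17],"dr": [0,0,5.07],"claw": 85},
    {"translation": [-10.97,-9.94,-2.17],"dr": [0,0,5.07],"claw": 85},
    {"translation": [-10.97,-9.94,-2.17],"dr": [0,0,5.07],"claw": 85},
  ],
)

```text
t: 3.15
tool_pos: [376.6, 137.6, 336.8]
tool_rot: [0.454, 0.891, 0.0, 0.0]
contact_force: [1.8, 1.3, -0.5]
gripper_width: 84.7
grip_force: 0.0
```

```bash
python3 - <<'E'
from h import *
plan(540,-100,340,36)
p=read_camera("wrist"); cv2.imwrite("pics/w0.png",cv2.resize(p["color"],(768,576)))
np.savez("pics/w0.npz",**p)
E
```

```text
t [-5.765, -0.155, -0.062] dr [0.009, 0.002, 0.006] yaw 36 cur 36.0 pos [376.6 137.6 336.8]
```

View pics/w0.png

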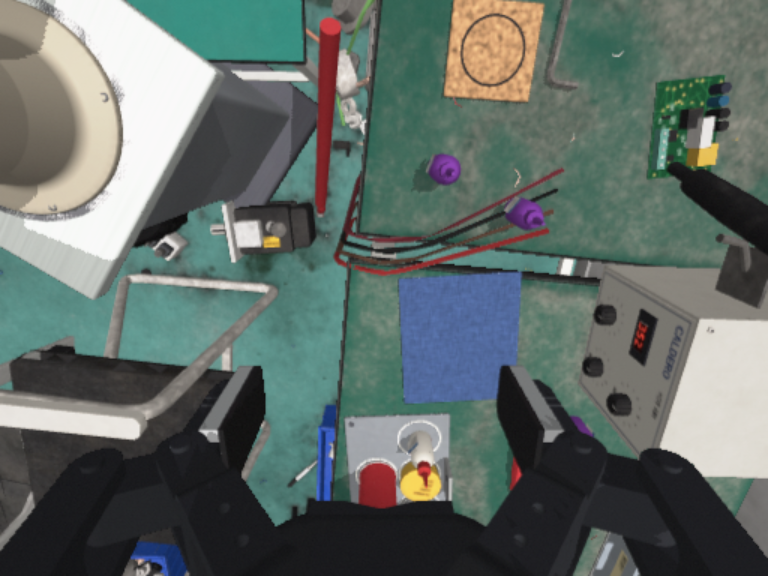

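The wrist view shows the cork ring at 768-scale (493,50), the mat corners near (400,279), (521,271), (520,398) and (406,403), and the board at the bottom.

Emit:
step_arm(
  targets=[
    {"translation": [-5.7,-0.15,0],"dr": [0,0,0],"claw": 85},
    {"translation": [-5.7,-0.15,0],"dr": [0,0,0],"claw": 85},
    {"translation": [-5.7,-0.15,0],"dr": [0,0,0],"claw": 85},
    {"translation": [-5.7,-0.15,0],"dr": [0,0,0],"claw": 85},
    {"translation": [-5.7,-0.15,0],"dr": [0,0,0],"claw": 85},
    {"translation": [-5.7,-0.15,0],"dr": [0,0,0],"claw": 85},
    {"translation": [-5.7,-0.15,0],"dr": [0,0,0],"claw": 85},
    {"translation": [-5.7,-0.15,0],"dr": [0,0,0],"claw": 85},
    {"translation": [-5.7,-0.15,0],"dr": [0,0,0],"claw": 85},
  ],
)

```text
t: 4.1
tool_pos: [537.4, -94.5, 336.9]
tool_rot: [0.453, 0.891, 0.0, 0.0]
contact_force: [0.7, -0.4, -0.1]
gripper_width: 84.7
grip_force: 0.0
```

```bash
python3 - <<'E'
from h import *
p=dict(np.load("pics/w0.npz"))
m=[at(p,np.array(q)/1.5,3) for q in [(400,279),(521,271),(520,398),(406,403)]]
print(np.round(m),np.mean(m,0)); print("ring",at(p,np.array((493,50))/1.5,6),[at(p,np.array(q)/1.5,6) for q in [(445,96),(529,101),(543,5)]])
p=read_camera("wrist"); cv2.imwrite("pics/w1.png",cv2.resize(p["color"],(768,576)))
np.savez("pics/w1.npz",**p)
for t,z in dict(paste_tin=6,spray_can=6,solder_reel=6,dropper_bottle=6,shadow_board=0).items():
    print(t,[(round(d["conf"],2),np.round(np.array(d["point"])*[768,576]),np.round(at(p,np.array(d["point"])*[512,384],z),1).tolist()) for d in mark_of(p,t)][:6])
E
```

```text
[[441.  89.]
 [553. 183.]
 [675.  48.]
 [555. -49.]] [555.98688827  67.83142335]
ring [369.23172495 341.21236785] [array([356.75949293, 279.28046626]), array([431.30478859, 327.58258587]), array([383.0969671 , 399.80177629])]
paste_tin [(0.75, array([427., 291.]), [637.2, -136.3])]
spray_can [(0.6, array([431., 337.]), [680.5, -181.8]), (0.55, array([384., 295.]), [597.7, -171.6])]
solder_reel []
dropper_bottle [(0.94, array([615., 221.]), [759.7, 59.8]), (0.55, array([436., 240.]), [605.5, -79.3])]
shadow_board [(0.75, array([408., 291.]), [620.4, -151.0])]
```

View pics/w1.png

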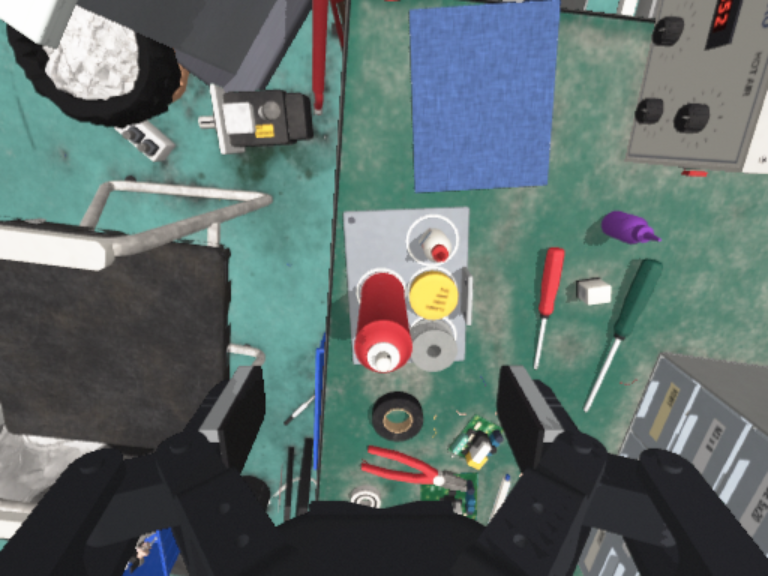

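The close view shows the bottle ring at 768-scale (432,240), the tin at (434,296), the reel top at (434,350) and the can at (383,300), with its nozzle at (383,356). The purple bottle at (628,228) is a look-alike.

```bash
python3 - <<'E'
from h import *
from scipy.optimize import least_squares
p=dict(np.load("pics/w1.npz")); im=p["color"]
hsv=cv2.cvtColor(im,cv2.COLOR_BGR2HSV)
m=cv2.inRange(hsv,(20,120,120),(35,255,255)); m[:,:260]=0;m[:170]=0;m[215:]=0
c=max(cv2.findContours(m,0,2)[0],key=cv2.contourArea); e=cv2.fitEllipse(c); print("tin",e,at(p,e[0],28))
tin=at(p,e[0],28)
obs=[((432,240),(30,62,6)),((346,212),(-73,100,6)),((468,207),(73,100,6)),((466,361),(73,-100,6)),((353,364),(-73,-100,6)),((434,350),(30,-62,42)),(np.array(e[0])*1.5,(30,0,28))]
def f(v,out=False):
    a=v[2];r=[]
    for u,X in obs:
        P=[v[0]+X[0]*np.cos(a)-X[1]*np.sin(a),v[1]+X[0]*np.sin(a)+X[1]*np.cos(a),X[2]]
        r.append((px(p,P)-np.array(u)/1.5))
    return np.array(r).ravel()
s=least_squares(f,[610,-150,.63],loss="soft_l1");v=s.x;print("board",v,np.degrees(v[2]));print(np.round(s.fun.reshape(-1,2) if 0 else f(v).reshape(-1,2),1))
a=v[2]
for n,X in dict(tin=(30,0),bottle=(30,62),reel=(30,-62),can=(-32,0)).items(): print(n,np.round([v[0]+X[0]*np.cos(a)-X[1]*np.sin(a),v[1]+X[0]*np.sin(a)+X[1]*np.cos(a)],1))
print("reel",at(p,np.array((434,350))/1.5,42),"can nozzle",at(p,np.array((383,355))/1.5,178),"bottle tip",at(p,np.array((439,253))/1.5,91))
plan(594,-166,260,36)
q=read_camera("wrist")["color"]
E
```

```text
tin ((288.36956787109375, 196.50315856933594), (31.405027389526367, 31.588333129882812), 82.30770111083984) [ 638.21638311 -130.42346687]
board [ 617.26855095 -149.81229358    0.6697716 ] 38.375085688555075
[[-0.2  0.2]
 [-2.8 -0.4]
 [ 1.  -0.4]
 [-0.9 -0.1]
 [-0.3  0.5]
 [ 0.8 -0.4]
 [ 0.9  1.1]]
tin [ 640.8 -131.2]
bottle [602.3 -82.6]
reel [ 679.3 -179.8]
can [ 592.2 -169.7]
reel [ 678.70267812 -181.29439965] can nozzle [ 588.15765318 -161.62914808] bottle tip [595.17897594 -78.22639458]
t [-1.818, 0.073, 1.539] dr [0.004, 0.004, 0.012] yaw 36 cur 36.1 pos [537.5 -94.7 336.9]
```

```bash
python3 - <<'E'
from h import *
plan(593,-169,230,38.4); plan(593,-169,113,38.4)
E
```

```text
t [-1.852, 0.023, 2.136] dr [0.003, 0.003, -0.29] yaw 38.4 cur 36.1 pos [537.5 -94.8 336.8]
t [-1.851, 0.022, 4.476] dr [0.003, 0.003, -0.29] yaw 38.4 cur 36.1 pos [537.5 -94.8 336.8]
```

Emit:
step_arm(
  targets=[
    {"translation": [-1.85,0.02,0],"dr": [0,0,-0.29],"claw": 85},
    {"translation": [-1.85,0.02,0],"dr": [0,0,-0.29],"claw": 85},
    {"translation": [-1.85,0.02,1],"dr": [0,0,-0.29],"claw": 85},
    {"translation": [-1.85,0.02,2],"dr": [0,0,-0.29],"claw": 85},
    {"translation": [-1.85,0.02,2.14],"dr": [0,0,-0.29],"claw": 85},
    {"translation": [-1.85,0.02,2.14],"dr": [0,0,-0.29],"claw": 85},
    {"translation": [-1.85,0.02,2.14],"dr": [0,0,-0.29],"claw": 85},
  ],
)

```text
t: 5.15
tool_pos: [593.9, -169.6, 233.6]
tool_rot: [0.435, 0.9, 0.0, 0.003]
contact_force: [0.1, 0.4, 0.7]
gripper_width: 85.1
grip_force: 0.0
```

```bash
python3 - <<'E'
from h import *
p=read_camera("wrist"); plan(593,-169,113,38.4)
s=read_camera("side")
cv2.imwrite("pics/w2.png",np.hstack([p["color"][150:384,100:420],s["color"][130:364,120:440]]))
E
```

```text
t [0.037, -0.017, 2.42] dr [0.026, 0.041, -0.002] yaw 38.4 cur 38.4 pos [ 594.  -169.6  234. ]
```

View pics/w2.png

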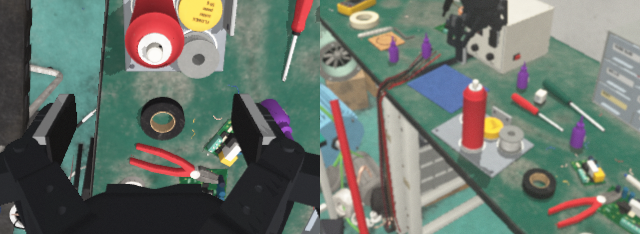

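The can nozzle is at wrist px (255,198), in line with the finger centre. The side view shows the gripper right above the can. I'll check the other axis numerically.

```bash
python3 - <<'E'
from h import *
p=read_camera("wrist"); im=p["color"]
m=cv2.inRange(cv2.cvtColor(im,cv2.COLOR_BGR2HSV),(0,0,170),(180,70,255)); m[:180]=0;m[215:]=0;m[:,:235]=0;m[:,272:]=0
ys,xs=np.nonzero(m);print(len(xs),xs.mean(),ys.mean(),ys.min(),ys.max()); 
for z in(175,178,180):print(at(p,(xs.mean(),ys.mean()),z))
E
```

```text
801 254.01622971285892 198.41573033707866 182 214
[ 590.53505621 -165.55819362]
[ 589.78568885 -164.63381878]
[ 589.28611061 -164.01756889]
```

Emit:
step_arm(
  newtons=50,
  targets=[
    {"translation": [0.02,-0.01,0.7],"dr": [0,0,0],"claw": 85},
    {"translation": [0.02,-0.01,1.4],"dr": [0,0,0],"claw": 85},
    {"translation": [0.02,-0.01,2.1],"dr": [0,0,0],"claw": 85},
    {"translation": [0.02,-0.01,2.42],"dr": [0,0,0],"claw": 85},
    {"translation": [0.02,-0.01,2.42],"dr": [0,0,0],"claw": 80},
    {"translation": [0.02,-0.01,2.42],"dr": [0,0,0],"claw": 70},
    {"translation": [0.02,-0.01,2.42],"dr": [0,0,0],"claw": 60},
    {"translation": [0.02,-0.01,2.42],"dr": [0,0,0],"claw": 50},
    {"translation": [0.02,-0.01,2.42],"dr": [0,0,0],"claw": 40},
    {"translation": [0.02,-0.01,2.42],"dr": [0,0,0],"claw": 40},
    {"translation": [0.02,-0.01,2.42],"dr": [0,0,0],"claw": 40},
  ],
)

```text
t: 6.4
tool_pos: [593.2, -169.3, 111.3]
tool_rot: [0.435, 0.9, 0.0, 0.002]
contact_force: [-0.3, 1.2, 7.0]
gripper_width: 50.9
grip_force: 51.8
```

```bash
python3 - <<'E'
from h import *
plan(593,-169,223,38.4);plan(548,129,223,38.4);plan(548,129,111,38.4);print(get_obs()["contact_force"])
E
```

```text
t [-0.002, 0.008, -2.233] dr [0.02, 0.028, -0.004] yaw 38.4 cur 38.4 pos [ 593.2 -169.3  111.3]
t [5.229, 3.002, -2.245] dr [0.02, 0.028, -0.004] yaw 38.4 cur 38.4 pos [ 593.2 -169.3  111.3]
t [5.238, 2.996, -0.005] dr [0.02, 0.028, -0.004] yaw 38.4 cur 38.4 pos [ 593.2 -169.3  111.3]
[-0.34307342  1.18340267  7.04042825]
```

Emit:
step_arm(
  targets=[
    {"translation": [0,0,-0.1],"dr": [0,0,0],"claw": 40},
    {"translation": [0,0,-0.3],"dr": [0,0,0],"claw": 40},
    {"translation": [0,0,-0.8],"dr": [0,0,0],"claw": 40},
    {"translation": [0,0,-1.4],"dr": [0,0,0],"claw": 40},
    {"translation": [0,0,-2.0],"dr": [0,0,0],"claw": 40},
    {"translation": [0,0,-2.3],"dr": [0,0,0],"claw": 40},
    {"translation": [0,0,-2.3],"dr": [0,0,0],"claw": 40},
  ],
)

```text
t: 7.1
tool_pos: [592.6, -169.3, 226.3]
tool_rot: [0.436, 0.9, 0.0, 0.002]
contact_force: [0.1, 0.5, -2.6]
gripper_width: 51.3
grip_force: 52.8
```

```bash
python3 - <<'E'
from h import *
print(get_obs()["contact_force"],get_obs()["gripper_width"])
plan(548,129,226,38.4);plan(548,129,109.5,38.4)
s=read_camera("side");cv2.imwrite("pics/s3.png",s["color"][90:330,130:450])
E
```

```text
[ 0.10296625  0.46614068 -2.62140488] 51.34759161505775
t [5.233, 3.003, -0.007] dr [0.019, 0.029, -0.005] yaw 38.4 cur 38.4 pos [ 592.6 -169.3  226.3]
t [5.242, 2.997, 2.323] dr [0.019, 0.029, -0.005] yaw 38.4 cur 38.4 pos [ 592.6 -169.3  226.3]
```

View pics/s3.png

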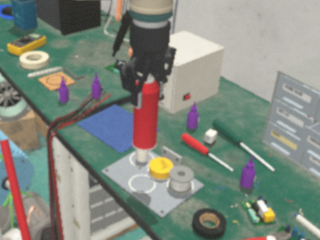

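The can is lifted upright at side-crop (145,115). Now I carry it to the mat.

Emit:
step_arm(
  targets=[
    {"translation": [0.4,0.23,0],"dr": [0,0,0],"claw": 40},
    {"translation": [1.1,0.63,0],"dr": [0,0,0],"claw": 40},
    {"translation": [1.8,1.03,0],"dr": [0,0,0],"claw": 40},
    {"translation": [2.5,1.43,0],"dr": [0,0,0],"claw": 40},
    {"translation": [3.2,1.83,0],"dr": [0,0,0],"claw": 40},
    {"translation": [3.9,2.23,0],"dr": [0,0,0],"claw": 40},
    {"translation": [4.6,2.63,0],"dr": [0,0,0],"claw": 40},
    {"translation": [5.0,2.87,0],"dr": [0,0,0],"claw": 40},
    {"translation": [5.23,3.0,0],"dr": [0,0,0],"claw": 40},
    {"translation": [5.23,3.0,0.3],"dr": [0,0,0],"claw": 40},
    {"translation": [5.23,3.0,0.9],"dr": [0,0,0],"claw": 40},
    {"translation": [5.23,3.0,1.5],"dr": [0,0,0],"claw": 40},
    {"translation": [5.23,3.0,1.9],"dr": [0,0,0],"claw": 40},
    {"translation": [5.23,3.0,2.1],"dr": [0,0,0],"claw": 40},
    {"translation": [5.23,3.0,2.2],"dr": [0,0,0],"claw": 40},
    {"translation": [5.23,3.0,2.28],"dr": [0,0,0],"claw": 40},
    {"translation": [5.23,3.0,2.28],"dr": [0,0,0],"claw": 40},
  ],
)

```text
t: 8.85
tool_pos: [547.5, 128.9, 109.7]
tool_rot: [0.436, 0.9, 0.0, 0.0]
contact_force: [0.7, -0.2, -2.1]
gripper_width: 51.0
grip_force: 52.8
```

```bash
python3 - <<'E'
from h import *
print(get_obs()["contact_force"],get_obs()["gripper_width"])
plan(548,129,108,38.4)
E
```

```text
[ 0.69902964 -0.211018   -2.14076951] 50.99715422346067
t [-0.004, 0.01, 0.034] dr [0.004, 0.002, -0.007] yaw 38.4 cur 38.3 pos [547.5 128.9 109.7]
```

Emit:
step_arm(
  targets=[
    {"translation": [0,0,0.02],"dr": [0,0,0],"claw": 40},
    {"translation": [0,0,0.035],"dr": [0,0,0],"claw": 40},
    {"translation": [0,0,0.035],"dr": [0,0,0],"claw": 40},
    {"translation": [0,0,0.035],"dr": [0,0,0],"claw": 54},
    {"translation": [0,0,0.035],"dr": [0,0,0],"claw": 60},
    {"translation": [0,0,0.035],"dr": [0,0,0],"claw": 75},
    {"translation": [0,0,0.035],"dr": [0,0,0],"claw": 85},
    {"translation": [0,0,0.035],"dr": [0,0,0],"claw": 85},
    {"translation": [0,0,-0.4],"dr": [0,0,0],"claw": 85},
    {"translation": [0,0,-1.2],"dr": [0,0,0],"claw": 85},
    {"translation": [0,0,-2],"dr": [0,0,0],"claw": 85},
    {"translation": [0,0,-2.4],"dr": [0,0,0],"claw": 85},
    {"translation": [0,0,-2.4],"dr": [0,0,0],"claw": 85},
  ],
)

```text
t: 10.15
tool_pos: [548.5, 129.4, 233.7]
tool_rot: [0.435, 0.9, 0.002, 0.003]
contact_force: [0.4, 0.5, -0.4]
gripper_width: 85.1
grip_force: 0.0
```

```bash
python3 - <<'E'
from h import *
plan(679.3,-180.5,228,38.4);plan(679.3,-180.5,10,38.4)
E
```

```text
t [-6.482, -1.796, 0.124] dr [0.047, 0.025, -0.004] yaw 38.4 cur 38.4 pos [548.5 129.4 233.7]
t [-6.467, -1.824, 4.484] dr [0.047, 0.025, -0.004] yaw 38.4 cur 38.4 pos [548.5 129.4 233.7]
```

Emit:
step_arm(
  targets=[
    {"translation": [-0.8,-0.22,0],"dr": [0,0,0],"claw": 85},
    {"translation": [-1.7,-0.47,0],"dr": [0,0,0],"claw": 85},
    {"translation": [-2.6,-0.72,0],"dr": [0,0,0],"claw": 85},
    {"translation": [-3.5,-0.98,0],"dr": [0,0,0],"claw": 85},
    {"translation": [-4.4,-1.22,0.5],"dr": [0,0,0],"claw": 85},
    {"translation": [-5.3,-1.47,1],"dr": [0,0,0],"claw": 85},
    {"translation": [-6.1,-1.7,1.5],"dr": [0,0,0],"claw": 85},
    {"translation": [-6.47,-1.81,2],"dr": [0,0,0],"claw": 85},
    {"translation": [-6.47,-1.81,2],"dr": [0,0,0],"claw": 85},
    {"translation": [-6.47,-1.81,2],"dr": [0,0,0],"claw": 85},
  ],
)

```text
t: 11.15
tool_pos: [676.2, -180.6, 127.0]
tool_rot: [0.436, 0.9, -0.0, -0.002]
contact_force: [0.7, 0.5, 0.7]
gripper_width: 85.3
grip_force: 0.0
```

```bash
python3 - <<'E'
from h import *
plan(679.3,-180.5,9,38.4)
w=read_camera("wrist");s=read_camera("scene");cv2.imwrite("pics/s4.png",np.hstack([w["color"][100:340,100:420],s["color"][130:370,150:470]]))
E
```

```text
t [-0.046, 0.054, 2.36] dr [-0.013, -0.025, -0.009] yaw 38.4 cur 38.3 pos [ 676.2 -180.6  127. ]
```

View pics/s4.png

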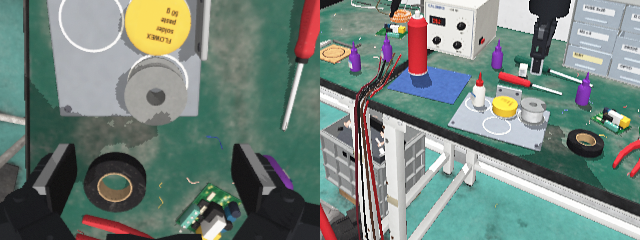

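The can stands on the mat in the scene crop. In the wrist crop the reel hole is at full px (257,197), the can ring is empty, and nothing is in the fingers' way.

```bash
python3 - <<'E'
from h import *
p=read_camera("wrist")
print("reel",at(p,(257,197),42),"tin",at(p,(262,126),28),"canring",at(p,(189,122),6))
plan(679,-180.5,9,38.4)
E
```

```text
reel [ 682.16787691 -181.86275229] tin [ 647.54313245 -131.30702658] canring [ 593.04908475 -173.00276556]
t [-0.027, 0.008, 2.445] dr [0.012, 0.014, 0.006] yaw 38.4 cur 38.4 pos [ 677.5 -179.6  131.3]
```

Emit:
step_arm(
  newtons=50,
  targets=[
    {"translation": [-0.05,0.03,0.8],"dr": [0,0,0],"claw": 85},
    {"translation": [-0.05,0.03,1.6],"dr": [0,0,0],"claw": 85},
    {"translation": [-0.05,0.03,2.1],"dr": [0,0,0],"claw": 85},
    {"translation": [-0.05,0.03,2.38],"dr": [0,0,0],"claw": 85},
    {"translation": [-0.05,0.03,2.38],"dr": [0,0,0],"claw": 80},
    {"translation": [-0.05,0.03,2.38],"dr": [0,0,0],"claw": 70},
    {"translation": [-0.05,0.03,2.38],"dr": [0,0,0],"claw": 60},
    {"translation": [-0.05,0.03,2.38],"dr": [0,0,0],"claw": 50},
    {"translation": [-0.05,0.03,2.38],"dr": [0,0,0],"claw": 40},
    {"translation": [-0.05,0.03,2.38],"dr": [0,0,0],"claw": 40},
    {"translation": [-0.05,0.03,2.38],"dr": [0,0,0],"claw": 40},
  ],
)

```text
t: 12.4
tool_pos: [681.2, -182.2, 13.7]
tool_rot: [0.436, 0.9, 0.0, 0.002]
contact_force: [-1.3, -0.4, 6.1]
gripper_width: 54.6
grip_force: 54.3
```

```bash
python3 - <<'E'
from h import *
print(get_obs()["contact_force"])
plan(532,35,200,38.4);plan(532,35,7,38.4)
E
```

```text
[-1.32343631 -0.42864784  6.1396924 ]
t [5.244, 0.367, -3.746] dr [0.019, 0.028, -0.005] yaw 38.4 cur 38.4 pos [ 681.2 -182.2   13.7]
t [5.259, 0.357, 0.114] dr [0.019, 0.028, -0.005] yaw 38.4 cur 38.4 pos [ 681.2 -182.2   13.7]
```

Emit:
step_arm(
  targets=[
    {"translation": [0,0,-0.1],"dr": [0,0,0],"claw": 40},
    {"translation": [0,0,-0.5],"dr": [0,0,0],"claw": 40},
    {"translation": [0,0,-1.2],"dr": [0,0,0],"claw": 40},
    {"translation": [0,0,-2],"dr": [0,0,0],"claw": 40},
    {"translation": [0,0,-2.8],"dr": [0,0,0],"claw": 40},
    {"translation": [0.3,0.02,-3.4],"dr": [0,0,0],"claw": 40},
    {"translation": [1.0,0.07,-3.7],"dr": [0,0,0],"claw": 40},
    {"translation": [1.8,0.12,-3.7],"dr": [0,0,0],"claw": 40},
    {"translation": [2.6,0.18,-3.7],"dr": [0,0,0],"claw": 40},
    {"translation": [3.4,0.23,-3.7],"dr": [0,0,0],"claw": 40},
    {"translation": [4.2,0.29,-3.7],"dr": [0,0,0],"claw": 40},
    {"translation": [4.9,0.34,-3.5],"dr": [0,0,0],"claw": 40},
    {"translation": [5.25,0.36,-2.9],"dr": [0,0,0],"claw": 40},
    {"translation": [5.25,0.36,-2.1],"dr": [0,0,0],"claw": 40},
    {"translation": [5.25,0.36,-1.3],"dr": [0,0,0],"claw": 40},
    {"translation": [5.25,0.36,-0.7],"dr": [0,0,0],"claw": 40},
    {"translation": [5.25,0.36,-0.3],"dr": [0,0,0],"claw": 40},
    {"translation": [5.25,0.36,-0.1],"dr": [0,0,0],"claw": 40},
    {"translation": [5.25,0.36,0.0],"dr": [0,0,0],"claw": 40},
    {"translation": [5.25,0.36,0.0],"dr": [0,0,0],"claw": 40},
  ],
)

```text
t: 14.4
tool_pos: [531.4, 35.3, 11.6]
tool_rot: [0.436, 0.9, 0.0, 0.0]
contact_force: [0.1, 1.1, -3.8]
gripper_width: 54.8
grip_force: 53.5
```

```bash
python3 - <<'E'
from h import *
print(get_obs()["contact_force"])
plan(532,35,10.7,38.4)
E
```

```text
[ 0.08173803  1.05925689 -3.80030516]
t [-0.013, 0.006, 0.017] dr [0.006, 0.004, -0.005] yaw 38.4 cur 38.4 pos [531.4  35.3  11.6]
```

Emit:
step_arm(
  targets=[
    {"translation": [0,0,0.015],"dr": [0,0,0],"claw": 40},
    {"translation": [0,0,0.02],"dr": [0,0,0],"claw": 40},
    {"translation": [0,0,0.02],"dr": [0,0,0],"claw": 58},
    {"translation": [0,0,0.02],"dr": [0,0,0],"claw": 66},
    {"translation": [0,0,0.02],"dr": [0,0,0],"claw": 75},
    {"translation": [0,0,0.02],"dr": [0,0,0],"claw": 80},
    {"translation": [0,0,-0.4],"dr": [0,0,0],"claw": 80},
    {"translation": [0,0,-1.2],"dr": [0,0,0],"claw": 80},
    {"translation": [0,0,-2],"dr": [0,0,0],"claw": 80},
    {"translation": [0,0,-2.8],"dr": [0,0,0],"claw": 80},
    {"translation": [0,0,-3.2],"dr": [0,0,0],"claw": 80},
    {"translation": [0,0,-3.2],"dr": [0,0,0],"claw": 80},
  ],
)

```text
t: 15.6
tool_pos: [532.6, 35.3, 174.5]
tool_rot: [0.435, 0.9, 0.002, 0.003]
contact_force: [0.6, -0.8, 0.1]
gripper_width: 80.0
grip_force: 0.0
```

```bash
python3 - <<'E'
from h import *
plan(602,-82,170,38.4)
E
```

```text
t [-2.701, -0.368, 0.1] dr [0.041, 0.032, -0.004] yaw 38.4 cur 38.4 pos [532.6  35.3 174.5]
```

Emit:
step_arm(
  targets=[
    {"translation": [-0.8,-0.11,0],"dr": [0,0,0],"claw": 75},
    {"translation": [-1.7,-0.23,0],"dr": [0,0,0],"claw": 75},
    {"translation": [-2.4,-0.33,0],"dr": [0,0,0],"claw": 75},
    {"translation": [-2.7,-0.37,0.1],"dr": [0,0,0],"claw": 75},
    {"translation": [-2.7,-0.37,0.1],"dr": [0,0,0],"claw": 75},
    {"translation": [-2.7,-0.37,0.1],"dr": [0,0,0],"claw": 75},
  ],
)

```text
t: 16.2
tool_pos: [599.5, -81.2, 164.1]
tool_rot: [0.435, 0.9, -0.0, -0.001]
contact_force: [-0.2, 0.8, -0.1]
gripper_width: 75.0
grip_force: 0.0
```

```bash
python3 - <<'E'
from h import *
plan(602,-82,24,38.4)
p=read_camera("wrist");s=read_camera("scene")
np.savez("pics/w5.npz",**p); np.savez("pics/sc5.npz",**s)
cv2.imwrite("pics/s5.png",np.hstack([cv2.resize(p["color"][120:300,160:340],(400,400)),cv2.resize(s["color"][190:290,270:370],(400,400))]))
for n,q in (("w",p),("s",s)): print(n,[(round(d["conf"],2),np.array(d["point"])*[512,384],np.round(at(q,np.array(d["point"])*[512,384],6),1).tolist()) for d in mark_of(q,"dropper_bottle")])
E
```

```text
t [-0.05, 0.033, 2.801] dr [-0.009, -0.016, -0.003] yaw 38.4 cur 38.4 pos [599.5 -81.2 164.1]
w [(0.98, array([443.6992, 162.816 ]), [759.2, 58.3]), (0.92, array([255.2832, 174.1824]), [602.2, -83.1])]
s [(0.9, array([409.088 , 231.5136]), [825.7, -185.1]), (0.79, array([310.016 , 235.8144]), [601.2, -92.0]), (0.63, array([327.3216, 197.7984]), [751.7, 41.3]), (0.62, array([216.2176, 187.5072]), [496.8, 238.4]), (0.5, array([185.2928, 196.4928]), [399.4, 225.1])]
```

View pics/s5.png

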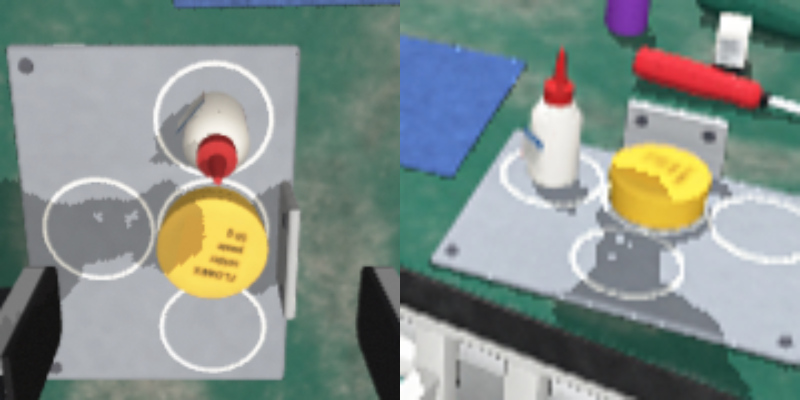

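The bottle stands in its ring with its base near wrist px (255,174). The white-bodied one is confirmed. Descending to grip it.

```bash
python3 - <<'E'
from h import *
p=dict(np.load("pics/w5.npz"))
for n,u,z in (("bring",(256.3,174),6),("cring",(204.5,223.5),6),("rring",(255.9,267.2),6),("tin",(255.9,229.4),28)): print(n,at(p,u,z))
plan(602,-82,24,38.4)
E
```

```text
bring [602.96467155 -82.20829931]
cring [ 592.65493857 -169.86757362]
rring [ 680.07694038 -179.77335845]
tin [ 639.10138746 -128.52712215]
t [-0.043, 0.016, 2.836] dr [0.003, 0.001, 0.007] yaw 38.4 cur 38.5 pos [600.  -80.8 165.8]
```

Emit:
step_arm(
  newtons=30,
  targets=[
    {"translation": [-0.04,0.02,0.8],"dr": [0,0,0],"claw": 70},
    {"translation": [-0.04,0.02,1.6],"dr": [0,0,0],"claw": 70},
    {"translation": [-0.04,0.02,2.4],"dr": [0,0,0],"claw": 70},
    {"translation": [-0.04,0.02,2.82],"dr": [0,0,0],"claw": 70},
    {"translation": [-0.04,0.02,2.82],"dr": [0,0,0],"claw": 60},
    {"translation": [-0.04,0.02,2.82],"dr": [0,0,0],"claw": 50},
    {"translation": [-0.04,0.02,2.82],"dr": [0,0,0],"claw": 42},
    {"translation": [-0.04,0.02,2.82],"dr": [0,0,0],"claw": 36},
    {"translation": [-0.04,0.02,2.82],"dr": [0,0,0],"claw": 30},
    {"translation": [-0.04,0.02,2.82],"dr": [0,0,0],"claw": 24},
    {"translation": [-0.04,0.02,2.82],"dr": [0,0,0],"claw": 20},
    {"translation": [-0.04,0.02,2.82],"dr": [0,0,0],"claw": 20},
    {"translation": [-0.04,0.02,2.82],"dr": [0,0,0],"claw": 20},
  ],
)

```text
t: 17.7
tool_pos: [603.1, -83.0, 26.0]
tool_rot: [0.435, 0.9, 0.0, 0.001]
contact_force: [0.1, 0.4, 6.4]
gripper_width: 29.2
grip_force: 29.6
```

```bash
python3 - <<'E'
from h import *
print(get_obs()["contact_force"])
plan(617,39,160,38.4);plan(617,39,21,38.4)
E
```

```text
[0.10001745 0.38921661 6.43260418]
t [1.736, 1.738, -2.679] dr [0.013, 0.012, -0.004] yaw 38.4 cur 38.4 pos [603.1 -83.   26. ]
t [1.741, 1.733, 0.101] dr [0.013, 0.012, -0.004] yaw 38.4 cur 38.4 pos [603.1 -83.   26. ]
```

Emit:
step_arm(
  targets=[
    {"translation": [0,0,-0.1],"dr": [0,0,0],"claw": 20},
    {"translation": [0,0,-0.5],"dr": [0,0,0],"claw": 20},
    {"translation": [0,0,-1.2],"dr": [0,0,0],"claw": 20},
    {"translation": [0,0,-2],"dr": [0,0,0],"claw": 20},
    {"translation": [0.2,0.2,-2.7],"dr": [0,0,0],"claw": 20},
    {"translation": [0.6,0.6,-2.8],"dr": [0,0,0],"claw": 20},
    {"translation": [1.1,1.1,-2.8],"dr": [0,0,0],"claw": 20},
    {"translation": [1.5,1.5,-2.7],"dr": [0,0,0],"claw": 20},
    {"translation": [1.74,1.73,-2.3],"dr": [0,0,0],"claw": 20},
    {"translation": [1.74,1.73,-1.6],"dr": [0,0,0],"claw": 20},
    {"translation": [1.74,1.73,-0.9],"dr": [0,0,0],"claw": 20},
    {"translation": [1.74,1.73,-0.4],"dr": [0,0,0],"claw": 20},
    {"translation": [1.74,1.73,-0.15],"dr": [0,0,0],"claw": 20},
    {"translation": [1.74,1.73,-0.03],"dr": [0,0,0],"claw": 20},
    {"translation": [1.74,1.73,0.0],"dr": [0,0,0],"claw": 20},
    {"translation": [1.74,1.73,0.0],"dr": [0,0,0],"claw": 20},
  ],
)

```text
t: 19.3
tool_pos: [616.8, 38.9, 25.9]
tool_rot: [0.436, 0.9, 0.001, 0.001]
contact_force: [0.1, 0.0, -0.3]
gripper_width: 29.0
grip_force: 29.7
```

```bash
python3 - <<'E'
from h import *
print(get_obs()["contact_force"])
plan(617,39,23,38.4)
E
```

```text
[ 0.10013158  0.01131392 -0.30461967]
t [0.0, 0.004, 0.057] dr [0.012, 0.009, -0.005] yaw 38.4 cur 38.4 pos [616.8  38.9  25.9]
```

Emit:
step_arm(
  targets=[
    {"translation": [0,0,0.03],"dr": [0,0,0],"claw": 20},
    {"translation": [0,0,0.055],"dr": [0,0,0],"claw": 20},
    {"translation": [0,0,0.06],"dr": [0,0,0],"claw": 20},
    {"translation": [0,0,0.06],"dr": [0,0,0],"claw": 32},
    {"translation": [0,0,0.06],"dr": [0,0,0],"claw": 40},
    {"translation": [0,0,0.06],"dr": [0,0,0],"claw": 55},
    {"translation": [0,0,0.06],"dr": [0,0,0],"claw": 65},
    {"translation": [0,0,-0.4],"dr": [0,0,0],"claw": 70},
    {"translation": [0,0,-1.2],"dr": [0,0,0],"claw": 70},
    {"translation": [0,0,-2],"dr": [0,0,0],"claw": 70},
    {"translation": [0,0,-2.6],"dr": [0,0,0],"claw": 70},
    {"translation": [0,0,-2.6],"dr": [0,0,0],"claw": 70},
  ],
)

```text
t: 20.5
tool_pos: [618.3, 38.9, 160.7]
tool_rot: [0.435, 0.9, 0.002, 0.004]
contact_force: [0.8, 0.5, -0.3]
gripper_width: 69.7
grip_force: 0.0
```

```bash
python3 - <<'E'
from h import *
plan(640,-130.5,120,128.4)
E
```

```text
t [-2.921, -1.77, 0.817] dr [0.079, -0.01, 11.246] yaw -51.6 cur 38.4 pos [618.3  38.9 160.7]
```

Emit:
step_arm(
  targets=[
    {"translation": [-0.5,-0.3,0],"dr": [0,0,1],"claw": 80},
    {"translation": [-1.2,-0.7,0],"dr": [0,0,2],"claw": 80},
    {"translation": [-2,-1.2,0],"dr": [0,0,3],"claw": 80},
    {"translation": [-2.6,-1.6,0],"dr": [0,0,4],"claw": 80},
    {"translation": [-2.92,-1.77,0],"dr": [0,0,5],"claw": 80},
    {"translation": [-2.92,-1.77,0.2],"dr": [0,0,6],"claw": 80},
    {"translation": [-2.92,-1.77,0.4],"dr": [0,0,7],"claw": 80},
    {"translation": [-2.92,-1.77,0.6],"dr": [0,0,8],"claw": 80},
    {"translation": [-2.92,-1.77,0.8],"dr": [0,0,9],"claw": 80},
    {"translation": [-2.92,-1.77,0.8],"dr": [0,0,10],"claw": 80},
    {"translation": [-2.92,-1.77,0.8],"dr": [0,0,11],"claw": 80},
    {"translation": [-2.92,-1.77,0.8],"dr": [0,0,11.25],"claw": 80},
    {"translation": [-2.92,-1.77,0.8],"dr": [0,0,11.25],"claw": 80},
  ],
)

```text
t: 21.8
tool_pos: [636.9, -130.4, 113.3]
tool_rot: [0.945, 0.329, -0.001, -0.0]
contact_force: [0.4, -0.9, 0.4]
gripper_width: 80.2
grip_force: 0.0
```

```bash
python3 - <<'E'
from h import *
p=read_camera("wrist");s=read_camera("side")
cv2.imwrite("pics/s6.png",np.hstack([cv2.resize(p["color"][100:340,100:420],(400,300)),cv2.resize(s["color"][90:330,130:450],(400,300))]))
m=cv2.inRange(cv2.cvtColor(p["color"],cv2.COLOR_BGR2HSV),(20,120,60),(35,255,255))
c=max(cv2.findContours(m,0,2)[0],key=cv2.contourArea); e=cv2.fitEllipse(c); print("tin",e,at(p,e[0],28))
plan(640,-130.5,3,128.4)
E
```

```text
tin ((257.2303771972656, 188.44052124023438), (62.57558059692383, 63.011131286621094), 98.92803192138672) [ 642.53944458 -130.42045001]
t [0.047, 0.04, 2.215] dr [-0.006, 0.003, 0.005] yaw -51.6 cur -51.6 pos [ 637.  -130.4  113.7]
```

View pics/s6.png

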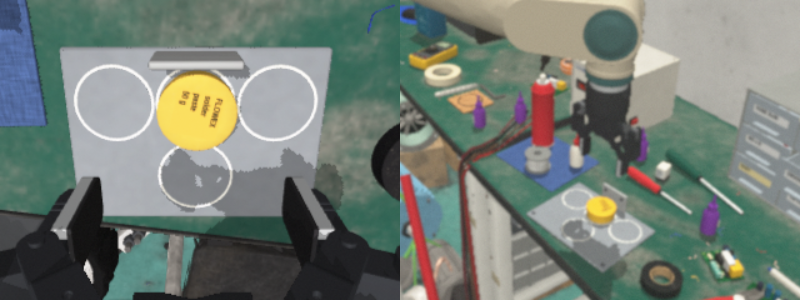

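The board shows only the tin left, at wrist px (257,188). The can, reel and bottle all stand upright on the mat. Next I grip the tin along board y.

Emit:
step_arm(
  newtons=40,
  targets=[
    {"translation": [0.04,0.05,0.7],"dr": [0,0,0],"claw": 84},
    {"translation": [0.04,0.05,1.4],"dr": [0,0,0],"claw": 84},
    {"translation": [0.04,0.05,1.9],"dr": [0,0,0],"claw": 84},
    {"translation": [0.04,0.05,2.2],"dr": [0,0,0],"claw": 84},
    {"translation": [0.04,0.05,2.2],"dr": [0,0,0],"claw": 78},
    {"translation": [0.04,0.05,2.2],"dr": [0,0,0],"claw": 70},
    {"translation": [0.04,0.05,2.2],"dr": [0,0,0],"claw": 60},
    {"translation": [0.04,0.05,2.2],"dr": [0,0,0],"claw": 50},
    {"translation": [0.04,0.05,2.2],"dr": [0,0,0],"claw": 44},
    {"translation": [0.04,0.05,2.2],"dr": [0,0,0],"claw": 44},
    {"translation": [0.04,0.05,2.2],"dr": [0,0,0],"claw": 44},
  ],
)

```text
t: 23.0
tool_pos: [641.8, -131.5, 7.0]
tool_rot: [0.944, 0.329, 0.002, 0.001]
contact_force: [0.6, 0.6, 6.9]
gripper_width: 55.5
grip_force: 43.0
```

```bash
python3 - <<'E'
from h import *
print(get_obs()["contact_force"],get_obs()["joint_positions"])
plan(640,-130.5,220,128.4);plan(400,300,220,128.4)
E
```

```text
[0.55127242 0.60399456 6.85606756] [-2.58586474e-01  5.78880584e-01  1.21731921e+00  1.75301387e-04
  1.34127641e+00  6.42497479e-01]
t [-0.004, -0.025, -4.26] dr [0.023, -0.019, -0.004] yaw -51.6 cur -51.6 pos [ 641.8 -131.5    7. ]
t [1.577, -9.754, -4.287] dr [0.023, -0.019, -0.004] yaw -51.6 cur -51.6 pos [ 641.8 -131.5    7. ]
```

Emit:
step_arm(
  targets=[
    {"translation": [0,0,-0.1],"dr": [0,0,0],"claw": 44},
    {"translation": [0,0,-0.5],"dr": [0,0,0],"claw": 44},
    {"translation": [0,0,-1.3],"dr": [0,0,0],"claw": 44},
    {"translation": [0,0,-2.2],"dr": [0,0,0],"claw": 44},
    {"translation": [0,0,-3.1],"dr": [0,0,0],"claw": 44},
    {"translation": [0,-0.2,-3.8],"dr": [0,0,0],"claw": 44},
    {"translation": [0.1,-0.8,-4.3],"dr": [0,0,0],"claw": 44},
    {"translation": [0.3,-1.6,-4.3],"dr": [0,0,0],"claw": 44},
    {"translation": [0.5,-2.5,-4.3],"dr": [0,0,0],"claw": 44},
    {"translation": [0.7,-3.4,-4.3],"dr": [0,0,0],"claw": 44},
    {"translation": [0.9,-4.3,-4.3],"dr": [0,0,0],"claw": 44},
    {"translation": [1.1,-5.2,-4.3],"dr": [0,0,0],"claw": 44},
    {"translation": [1.3,-6.1,-4.3],"dr": [0,0,0],"claw": 44},
    {"translation": [1.5,-7,-4.3],"dr": [0,0,0],"claw": 44},
    {"translation": [1.7,-7.9,-4.3],"dr": [0,0,0],"claw": 44},
    {"translation": [1.8,-8.6,-4.3],"dr": [0,0,0],"claw": 44},
    {"translation": [1.9,-9.1,-4.3],"dr": [0,0,0],"claw": 44},
    {"translation": [1.92,-9.2,-4.3],"dr": [0,0,0],"claw": 44},
    {"translation": [1.92,-9.2,-4.3],"dr": [0,0,0],"claw": 44},
    {"translation": [1.92,-9.2,-4.3],"dr": [0,0,0],"claw": 44},
  ],
)

```text
t: 25.0
tool_pos: [430.6, 288.2, 219.5]
tool_rot: [0.945, 0.328, 0.0, 0.0]
contact_force: [0.2, 0.3, -0.4]
gripper_width: 55.6
grip_force: 42.7
```

```bash
python3 - <<'E'
from h import *
p=read_camera("wrist"); np.savez("pics/w7.npz",**p)
cv2.imwrite("pics/w7.png",cv2.resize(p["color"],(768,576)))
print([(round(d["conf"],2),np.array(d["point"])*[768,576],np.round(at(p,np.array(d["point"])*[512,384],6),1).tolist()) for d in mark_of(p,"cork_pad")])
plan(369,341,220,128.4);print(get_obs()["gripper_width"])
E
```

```text
[(0.65, array([295.3728, 254.9952]), [372.7, 338.6])]
t [-0.313, -1.596, -0.011] dr [0.001, 0.001, -0.016] yaw -51.6 cur -51.7 pos [430.7 288.  219.5]
55.6459142802831
```

View pics/w7.png

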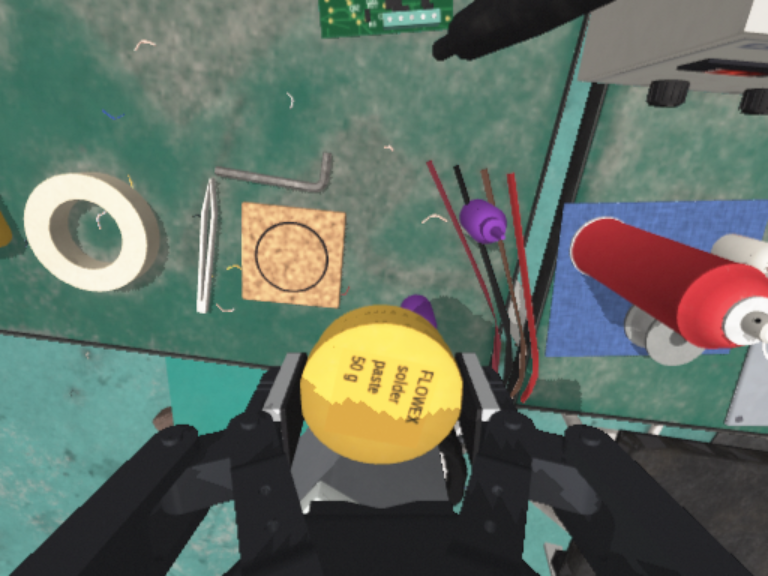

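The ring shows at 768-scale (291,256), the tweezers at (207,245) and the hex key at (285,178). The tin is held level at (381,386).

```bash
python3 - <<'E'
from h import *
p=dict(np.load("pics/w7.npz")); im=p["color"]
g=cv2.cvtColor(im,cv2.COLOR_BGR2GRAY)
m=np.zeros_like(g); m[142:199,166:222]=(g[142:199,166:222]<75)*255
n,l,st,ce=cv2.connectedComponentsWithStats(m); k=1+np.argmax(st[1:,4]); c=np.argwhere(l==k)[:,::-1].astype(np.float32)
e=cv2.fitEllipse(cv2.convexHull(c)); print(st[k],e,at(p,e[0],6))
corn=[at(p,np.array(q)/1.5,6) for q in [(243,203),(345,211),(340,306),(243,300)]];print(np.round(corn),np.mean(corn,0))
hsv=cv2.cvtColor(im,cv2.COLOR_BGR2HSV); m=cv2.inRange(hsv,(20,100,90),(35,255,255)); m[:190]=0
c=max(cv2.findContours(m,0,2)[0],key=cv2.contourArea); e=cv2.fitEllipse(cv2.convexHull(c)); print("tin",e,at(p,e[0],240),at(p,(381/1.5,388/1.5),240))
E
```

```text
[189 148  19   6  19] ((198.0, 150.5), (4.3152546882629395, 18.700586318969727), 106.13782501220703) [395.42751516 352.45824167]
[[383. 400.]
 [432. 327.]
 [358. 278.]
 [307. 352.]] [369.8756332  339.38038341]
tin ((253.74546813964844, 257.1492004394531), (106.35370635986328, 108.36050415039062), 99.97773742675781) [433.93893199 290.2518297 ] [433.30617008 289.58379763]
```

```bash
python3 - <<'E'
from h import *
p=dict(np.load("pics/w7.npz")); im=p["color"]
g=cv2.cvtColor(im,cv2.COLOR_BGR2GRAY).astype(np.float32)
# template search: mean darkness along projected 66/63mm ring
a=np.linspace(0,2*np.pi,120)
def s(x,y,r):
    u=np.array([px(p,(x+r*np.cos(t),y+r*np.sin(t),6)) for t in a],np.float32)
    return cv2.remap(g,u[:,0].reshape(1,-1),u[:,1].reshape(1,-1),cv2.INTER_LINEAR).mean()
best=sorted((s(x,y,r),x,y,r) for x in np.arange(364,376,.5) for y in np.arange(334,346,.5) for r in(31,31.5,32,32.5))[:6]
print(best)
E
```

```text
[(np.float32(81.33988), np.float64(368.5), np.float64(340.5), 32), (np.float32(82.180916), np.float64(368.5), np.float64(340.5), 31.5), (np.float32(83.136), np.float64(368.5), np.float64(340.0), 32), (np.float32(84.67231), np.float64(369.0), np.float64(340.5), 31.5), (np.float32(85.03404), np.float64(368.5), np.float64(340.0), 31.5), (np.float32(86.30313), np.float64(369.0), np.float64(340.5), 32)]
```

Emit:
step_arm(
  targets=[
    {"translation": [-0.15,-0.7,0],"dr": [0,0,0],"claw": 44},
    {"translation": [-0.3,-1.35,0.3],"dr": [0,0,0],"claw": 44},
    {"translation": [-0.35,-1.59,0.9],"dr": [0,0,0],"claw": 44},
    {"translation": [-0.35,-1.59,1.7],"dr": [0,0,0],"claw": 44},
    {"translation": [-0.35,-1.59,2.5],"dr": [0,0,0],"claw": 44},
    {"translation": [-0.35,-1.59,3.2],"dr": [0,0,0],"claw": 44},
    {"translation": [-0.35,-1.59,3.7],"dr": [0,0,0],"claw": 44},
    {"translation": [-0.35,-1.59,4.0],"dr": [0,0,0],"claw": 44},
    {"translation": [-0.35,-1.59,4.15],"dr": [0,0,0],"claw": 44},
    {"translation": [-0.35,-1.59,4.18],"dr": [0,0,0],"claw": 44},
    {"translation": [-0.35,-1.59,4.18],"dr": [0,0,0],"claw": 44},
  ],
)

```text
t: 26.2
tool_pos: [367.7, 340.6, 11.2]
tool_rot: [0.945, 0.328, 0.001, -0.0]
contact_force: [0.1, 0.2, -0.4]
gripper_width: 55.4
grip_force: 42.8
```

```bash
python3 - <<'E'
from h import *
print(get_obs()["contact_force"])
plan(367.5,339.5,7.2,128.4)
E
```

```text
[ 0.1463516   0.18946582 -0.43850165]
t [-0.017, 0.013, 0.08] dr [0.0, -0.008, -0.009] yaw -51.6 cur -51.7 pos [367.7 340.6  11.2]
```

Emit:
step_arm(
  targets=[
    {"translation": [-0.015,0.015,0.05],"dr": [0,0,0],"claw": 44},
    {"translation": [-0.015,0.015,0.08],"dr": [0,0,0],"claw": 44},
    {"translation": [-0.015,0.015,0.08],"dr": [0,0,0],"claw": 44},
    {"translation": [-0.015,0.015,0.08],"dr": [0,0,0],"claw": 57},
    {"translation": [-0.015,0.015,0.08],"dr": [0,0,0],"claw": 63},
    {"translation": [-0.015,0.015,0.08],"dr": [0,0,0],"claw": 72},
    {"translation": [-0.015,0.015,0.08],"dr": [0,0,0],"claw": 72},
    {"translation": [-0.015,0.015,-0.3],"dr": [0,0,0],"claw": 72},
    {"translation": [-0.015,0.015,-1.0],"dr": [0,0,0],"claw": 72},
    {"translation": [-0.015,0.015,-1.8],"dr": [0,0,0],"claw": 72},
    {"translation": [-0.015,0.015,-2.6],"dr": [0,0,0],"claw": 72},
    {"translation": [-0.015,0.015,-3.4],"dr": [0,0,0],"claw": 72},
    {"translation": [-0.015,0.015,-3.8],"dr": [0,0,0],"claw": 72},
    {"translation": [-0.015,0.015,-3.8],"dr": [0,0,0],"claw": 72},
  ],
)

```text
t: 27.6
tool_pos: [368.1, 340.4, 204.3]
tool_rot: [0.944, 0.329, 0.003, -0.001]
contact_force: [-0.2, -0.2, -0.6]
gripper_width: 72.2
grip_force: 0.0
```

```bash
python3 - <<'E'
from h import *
p=read_camera("wrist"); np.savez("pics/w8.npz",**p)
print(get_obs()["tool_pos"])
m=cv2.inRange(cv2.cvtColor(p["color"],cv2.COLOR_BGR2HSV),(20,110,60),(35,255,255))
c=max(cv2.findContours(m,0,2)[0],key=cv2.contourArea); e=cv2.fitEllipse(cv2.convexHull(c)); print("tin",e,at(p,e[0],28),at(p,e[0],24))
x,y=map(int,e[0]); cv2.imwrite("pics/w8.png",cv2.resize(p["color"][y-75:y+75,x-100:x+100],(800,600),interpolation=cv2.INTER_CUBIC)); print(x,y)
E
```

```text
[367.37577373 339.80363067 201.59783536]
tin ((115.98041534423828, 174.0762939453125), (68.7682113647461, 132.18508911132812), 0.0) [259.39127132 465.30539697] [257.21258857 466.22476654]
115 174
```

View pics/w8.png

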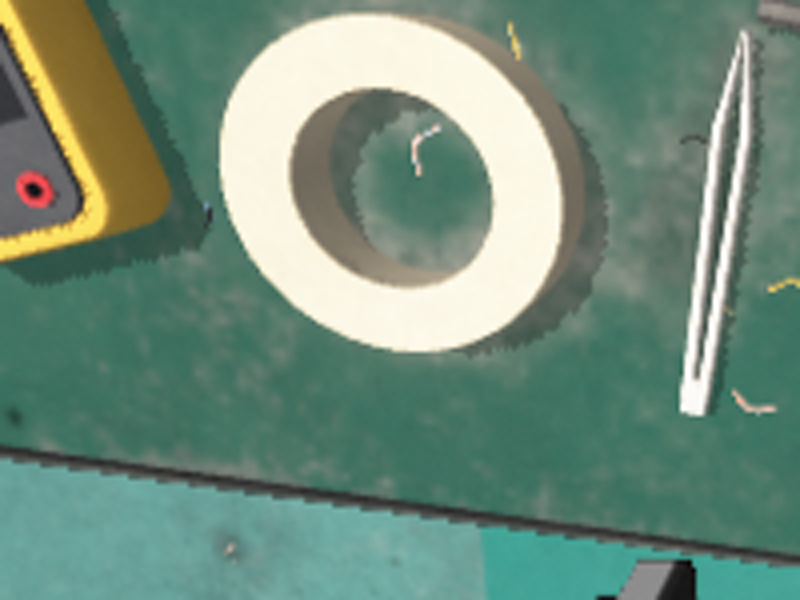

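That crop landed on the multimeter and the tape roll instead, with the tweezers undisturbed at right. I'll measure the tin numerically near the expected spot.

```bash
cat >> h.py <<'E'
def cyl_fit(p,mask,x0,y0,r,z0,z1,span=8,step=.5):
    a=np.linspace(0,2*np.pi,60); m=mask>0; best=[]
    for x in np.arange(x0-span,x0+span+.1,step):
        for y in np.arange(y0-span,y0+span+.1,step):
            u=np.array([px(p,(x+r*np.cos(t),y+r*np.sin(t),z)) for z in(z0,z1) for t in a])
            c=np.zeros(mask.shape,np.uint8); cv2.fillConvexPoly(c,cv2.convexHull((u*16).astype(np.int32)),1,shift=4)
            c=c>0; best.append(((c&m).sum()/(c|m).sum(),x,y))
    best.sort(reverse=True); return best[:3]
E
python3 - <<'E'
from h import *
p=dict(np.load("pics/w8.npz"));im=p["color"]
u=px(p,(368.5,340.4,20)).astype(int);print(u)
m=cv2.inRange(cv2.cvtColor(im,cv2.COLOR_BGR2HSV),(20,140,60),(35,255,255));w=np.zeros_like(m);w[u[1]-40:u[1]+40,u[0]-45:u[0]+45]=1;m*=w
m=cv2.morphologyEx(m,cv2.MORPH_OPEN,np.ones((3,3)));m=cv2.morphologyEx(m,cv2.MORPH_CLOSE,np.ones((7,7)))
print(cyl_fit(p,m,368.5,340.4,28.5,6,28))
g=cv2.cvtColor(im,cv2.COLOR_BGR2GRAY).astype(np.float32);a=np.linspace(0,2*np.pi,120)
def s(x,y,r):
    q=np.array([px(p,(x+r*np.cos(t),y+r*np.sin(t),6)) for t in a],np.float32)
    v=cv2.remap(g,q[:,0].reshape(1,-1),q[:,1].reshape(1,-1),cv2.INTER_LINEAR).ravel();ok=np.array([m[int(round(b)),int(round(c))]==0 for c,b in q]);return v[ok].mean()
print(sorted((float(s(x,y,32)),x,y) for x in np.arange(362,376,.5) for y in np.arange(334,347,.5))[:4])
x,y=u; cv2.imwrite("pics/w9.png",cv2.resize(im[y-45:y+45,x-60:x+60],(800,600),interpolation=cv2.INTER_CUBIC))
E
```

```text
[253 165]
[(np.float64(0.9146919431279621), np.float64(365.0), np.float64(337.4)), (np.float64(0.9127234490010515), np.float64(364.5), np.float64(336.9)), (np.float64(0.9122899159663865), np.float64(366.5), np.float64(337.9))]
[(74.01287078857422, np.float64(368.5), np.float64(340.0)), (77.03856658935547, np.float64(369.0), np.float64(340.0)), (77.97760772705078, np.float64(368.5), np.float64(340.5)), (78.66188049316406, np.float64(368.0), np.float64(340.0))]
```

View pics/w9.png

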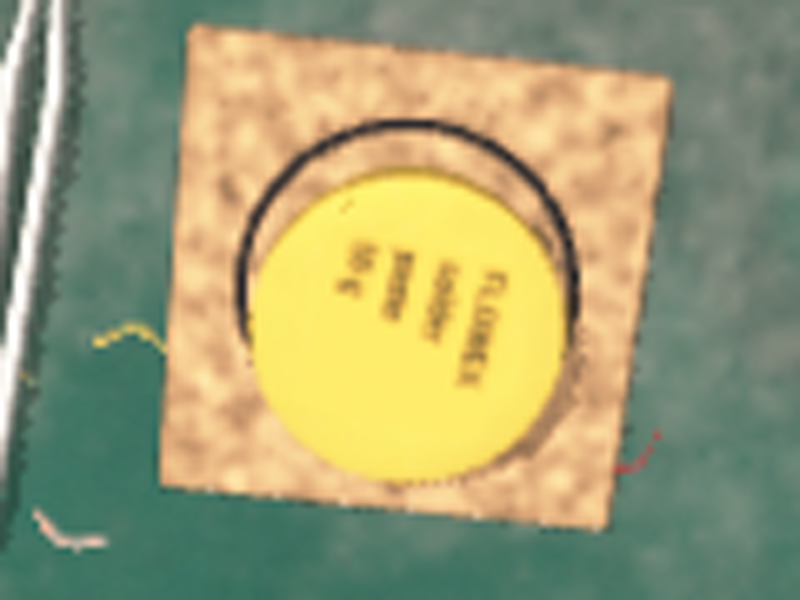

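The lid centre is at crop (409,327) and the ring centre at about (409,288). I need to account for parallax before deciding whether to correct.

```bash
python3 - <<'E'
from h import *
p=dict(np.load("pics/w8.npz"));im=p["color"]
m=cv2.inRange(cv2.cvtColor(im,cv2.COLOR_BGR2HSV),(24,120,200),(34,255,255));m[:130]=0;m[200:]=0;m[:,:215]=0;m[:,295:]=0
c=max(cv2.findContours(m,0,2)[0],key=cv2.contourArea);h=cv2.convexHull(c);e=cv2.fitEllipse(h);print(e,cv2.contourArea(h))
print("lid",at(p,e[0],28)); 
print(cyl_fit(p,cv2.fillConvexPoly(np.zeros_like(m),h,1),367,338,28.5,28,28.01,step=.5))
X=px(p,(368.5,340,28));print("expected lid px",X)
E
```

```text
((253.36639404296875, 168.92738342285156), (45.03205108642578, 46.53561019897461), 85.9054183959961) 1612.0
lid [367.16616002 339.47856133]
[(np.float64(0.9411434977578476), np.float64(366.0), np.float64(339.0)), (np.float64(0.9406494960806271), np.float64(366.5), np.float64(338.5)), (np.float64(0.9400560224089636), np.float64(366.0), np.float64(338.5))]
expected lid px [253.71643309 167.81765225]
```

The tin sits within about 1.5 mm of the ring centre, so I leave it. Next is the bottle.

```bash
python3 - <<'E'
from h import *
plan(616.8,38.9,240,38.4)
E
```

```text
t [0.178, 7.815, -0.768] dr [-0.017, -0.016, 11.246] yaw -141.6 cur -51.6 pos [367.4 339.8 201.6]
```

Emit:
step_arm(
  targets=[
    {"translation": [0,0.2,-0.77],"dr": [0,0,-0.5],"claw": 70},
    {"translation": [0,0.9,-0.77],"dr": [0,0,-1.5],"claw": 70},
    {"translation": [0,1.7,-0.77],"dr": [0,0,-2.5],"claw": 70},
    {"translation": [0.1,2.5,-0.77],"dr": [0,0,-3.5],"claw": 70},
    {"translation": [0.1,3.3,-0.77],"dr": [0,0,-4.5],"claw": 70},
    {"translation": [0.1,4.1,-0.77],"dr": [0,0,-5.5],"claw": 70},
    {"translation": [0.1,4.9,-0.77],"dr": [0,0,-6.5],"claw": 70},
    {"translation": [0.15,5.7,-0.77],"dr": [0,0,-7.5],"claw": 70},
    {"translation": [0.18,6.5,-0.77],"dr": [0,0,-8.5],"claw": 70},
    {"translation": [0.18,7.2,-0.77],"dr": [0,0,-9.5],"claw": 70},
    {"translation": [0.18,7.7,-0.77],"dr": [0,0,-10.5],"claw": 70},
    {"translation": [0.18,7.81,-0.77],"dr": [0,0,-11.25],"claw": 70},
    {"translation": [0.18,7.81,-0.77],"dr": [0,0,-11.25],"claw": 70},
    {"translation": [0.18,7.81,-0.77],"dr": [0,0,-11.25],"claw": 70},
  ],
)

```text
t: 29.05
tool_pos: [615.9, 39.1, 237.2]
tool_rot: [0.437, 0.9, -0.0, -0.001]
contact_force: [0.1, 0.5, 0.1]
gripper_width: 69.8
grip_force: 0.0
```

```bash
python3 - <<'E'
from h import *
p=read_camera("wrist")
plan(616.8,38.9,150,38.4);plan(616.8,38.9,23,38.4)
d=mark_of(p,"dropper_bottle");print([(round(q["conf"],2),np.round(at(p,np.array(q["point"])*[512,384],3),1).tolist()) for q in d])
E
```

```text
t [-0.021, 0.01, 1.756] dr [-0.009, -0.009, -0.019] yaw 38.4 cur 38.3 pos [615.9  39.4 237.8]
t [-0.025, 0.013, 4.296] dr [-0.009, -0.009, -0.019] yaw 38.4 cur 38.3 pos [615.9  39.4 237.8]
[(0.96, [617.4, 39.8]), (0.6, [758.2, 65.0]), (0.44, [834.6, -181.4])]
```

Emit:
step_arm(
  newtons=30,
  targets=[
    {"translation": [-0.02,0.01,0.8],"dr": [0,0,0],"claw": 70},
    {"translation": [-0.02,0.01,1.6],"dr": [0,0,0],"claw": 70},
    {"translation": [-0.02,0.01,2.4],"dr": [0,0,0],"claw": 70},
    {"translation": [-0.02,0.01,3.2],"dr": [0,0,0],"claw": 70},
    {"translation": [-0.02,0.01,3.9],"dr": [0,0,0],"claw": 70},
    {"translation": [-0.02,0.01,4.28],"dr": [0,0,0],"claw": 70},
    {"translation": [-0.02,0.01,4.28],"dr": [0,0,0],"claw": 60},
    {"translation": [-0.02,0.01,4.28],"dr": [0,0,0],"claw": 50},
    {"translation": [-0.02,0.01,4.28],"dr": [0,0,0],"claw": 40},
    {"translation": [-0.02,0.01,4.28],"dr": [0,0,0],"claw": 34},
    {"translation": [-0.02,0.01,4.28],"dr": [0,0,0],"claw": 28},
    {"translation": [-0.02,0.01,4.28],"dr": [0,0,0],"claw": 20},
    {"translation": [-0.02,0.01,4.28],"dr": [0,0,0],"claw": 20},
    {"translation": [-0.02,0.01,4.28],"dr": [0,0,0],"claw": 20},
  ],
)

```text
t: 30.55
tool_pos: [618.3, 38.4, 26.8]
tool_rot: [0.436, 0.9, 0.001, 0.001]
contact_force: [-1.3, -0.7, 6.5]
gripper_width: 28.9
grip_force: 29.6
```

```bash
python3 - <<'E'
from h import *
print(get_obs()["contact_force"])
plan(603.1,-83,26,38.4)
E
```

```text
[-1.29131408 -0.67130073  6.45777611]
t [-1.716, -1.746, 0.015] dr [0.016, 0.011, -0.005] yaw 38.4 cur 38.4 pos [618.3  38.4  26.8]
```

Emit:
step_arm(
  targets=[
    {"translation": [0,0,-0.1],"dr": [0,0,0],"claw": 20},
    {"translation": [0,0,-0.5],"dr": [0,0,0],"claw": 20},
    {"translation": [0,0,-1.2],"dr": [0,0,0],"claw": 20},
    {"translation": [0,0,-2],"dr": [0,0,0],"claw": 20},
    {"translation": [-0.3,-0.3,-2.4],"dr": [0,0,0],"claw": 20},
    {"translation": [-0.8,-0.8,-2.4],"dr": [0,0,0],"claw": 20},
    {"translation": [-1.3,-1.3,-2.4],"dr": [0,0,0],"claw": 20},
    {"translation": [-1.65,-1.65,-2.3],"dr": [0,0,0],"claw": 20},
    {"translation": [-1.74,-1.745,-1.8],"dr": [0,0,0],"claw": 20},
    {"translation": [-1.74,-1.745,-1.1],"dr": [0,0,0],"claw": 20},
    {"translation": [-1.74,-1.745,-0.6],"dr": [0,0,0],"claw": 20},
    {"translation": [-1.74,-1.745,-0.3],"dr": [0,0,0],"claw": 20},
    {"translation": [-1.74,-1.745,-0.13],"dr": [0,0,0],"claw": 20},
    {"translation": [-1.74,-1.745,-0.09],"dr": [0,0,0],"claw": 20},
    {"translation": [-1.74,-1.745,-0.09],"dr": [0,0,0],"claw": 20},
  ],
)

```text
t: 32.05
tool_pos: [603.6, -84.0, 30.4]
tool_rot: [0.435, 0.9, 0.0, 0.001]
contact_force: [0.5, -0.4, -0.6]
gripper_width: 29.3
grip_force: 29.7
```

```bash
python3 - <<'E'
from h import *
print(get_obs()["contact_force"])
plan(603.9,-84,29.9,38.4)
E
```

```text
[ 0.49820619 -0.42602193 -0.55030484]
t [-0.004, 0.004, 0.01] dr [0.008, 0.008, -0.003] yaw 38.4 cur 38.4 pos [603.6 -84.   30.4]
```

Emit:
step_arm(
  targets=[
    {"translation": [0,0,0.012],"dr": [0,0,0],"claw": 20},
    {"translation": [0,0,0.02],"dr": [0,0,0],"claw": 20},
    {"translation": [0,0,0.02],"dr": [0,0,0],"claw": 32},
    {"translation": [0,0,0.02],"dr": [0,0,0],"claw": 40},
    {"translation": [0,0,0.02],"dr": [0,0,0],"claw": 55},
    {"translation": [0,0,0.02],"dr": [0,0,0],"claw": 65},
    {"translation": [0,0,-0.4],"dr": [0,0,0],"claw": 70},
    {"translation": [0,0,-1.2],"dr": [0,0,0],"claw": 75},
    {"translation": [0,0,-2],"dr": [0,0,0],"claw": 80},
    {"translation": [0,0,-2.8],"dr": [0,0,0],"claw": 80},
    {"translation": [0,0,-3.2],"dr": [0,0,0],"claw": 80},
    {"translation": [0,0,-3.2],"dr": [0,0,0],"claw": 80},
  ],
)

```text
t: 33.25
tool_pos: [604.5, -84.3, 193.9]
tool_rot: [0.435, 0.9, 0.001, 0.004]
contact_force: [-0.6, 0.2, 0.7]
gripper_width: 79.8
grip_force: 0.0
```

```bash
python3 - <<'E'
from h import *
p=read_camera("wrist");d=mark_of(p,"dropper_bottle");print([(round(q["conf"],2),np.round(at(p,np.array(q["point"])*[512,384],6),1).tolist()) for q in d])
plan(531.5,35,190,38.4)
E
```

```text
[(0.89, [753.7, 57.2]), (0.62, [830.4, -179.8]), (0.57, [600.9, -80.4])]
t [2.751, 0.358, -0.024] dr [-0.002, -0.003, -0.004] yaw 38.4 cur 38.4 pos [602.8 -84.  188.8]
```

Emit:
step_arm(
  newtons=50,
  targets=[
    {"translation": [0.8,0.1,0],"dr": [0,0,0],"claw": 80},
    {"translation": [1.7,0.22,0],"dr": [0,0,0],"claw": 80},
    {"translation": [2.4,0.31,0],"dr": [0,0,0],"claw": 80},
    {"translation": [2.75,0.36,0],"dr": [0,0,0],"claw": 80},
    {"translation": [2.75,0.36,0.3],"dr": [0,0,0],"claw": 80},
    {"translation": [2.75,0.36,1.1],"dr": [0,0,0],"claw": 80},
    {"translation": [2.75,0.36,1.9],"dr": [0,0,0],"claw": 80},
    {"translation": [2.75,0.36,2.7],"dr": [0,0,0],"claw": 80},
    {"translation": [2.75,0.36,3.2],"dr": [0,0,0],"claw": 80},
    {"translation": [2.75,0.36,3.54],"dr": [0,0,0],"claw": 80},
    {"translation": [2.75,0.36,3.54],"dr": [0,0,0],"claw": 80},
    {"translation": [2.75,0.36,3.54],"dr": [0,0,0],"claw": 72},
    {"translation": [2.75,0.36,3.54],"dr": [0,0,0],"claw": 64},
    {"translation": [2.75,0.36,3.54],"dr": [0,0,0],"claw": 54},
    {"translation": [2.75,0.36,3.54],"dr": [0,0,0],"claw": 44},
    {"translation": [2.75,0.36,3.54],"dr": [0,0,0],"claw": 40},
    {"translation": [2.75,0.36,3.54],"dr": [0,0,0],"claw": 40},
  ],
)

```text
t: 35.05
tool_pos: [532.7, 34.7, 13.9]
tool_rot: [0.436, 0.9, 0.0, 0.001]
contact_force: [-1.0, -2.1, 4.8]
gripper_width: 54.6
grip_force: 53.1
```

```bash
python3 - <<'E'
from h import *
print(get_obs()["contact_force"])
plan(681.2,-182.2,14,38.4)
E
```

```text
[-1.00058965 -2.08060396  4.81099793]
t [-5.245, -0.363, 0.009] dr [0.012, 0.014, -0.005] yaw 38.4 cur 38.4 pos [532.7  34.7  13.9]
```

Emit:
step_arm(
  targets=[
    {"translation": [0,0,-0.1],"dr": [0,0,0],"claw": 40},
    {"translation": [0,0,-0.5],"dr": [0,0,0],"claw": 40},
    {"translation": [0,0,-1.2],"dr": [0,0,0],"claw": 40},
    {"translation": [0,0,-2],"dr": [0,0,0],"claw": 40},
    {"translation": [0,0,-2.8],"dr": [0,0,0],"claw": 40},
    {"translation": [-0.3,-0.02,-3.3],"dr": [0,0,0],"claw": 40},
    {"translation": [-1.0,-0.07,-3.5],"dr": [0,0,0],"claw": 40},
    {"translation": [-1.8,-0.12,-3.5],"dr": [0,0,0],"claw": 40},
    {"translation": [-2.6,-0.18,-3.5],"dr": [0,0,0],"claw": 40},
    {"translation": [-3.4,-0.23,-3.5],"dr": [0,0,0],"claw": 40},
    {"translation": [-4.2,-0.29,-3.5],"dr": [0,0,0],"claw": 40},
    {"translation": [-4.9,-0.33,-3.4],"dr": [0,0,0],"claw": 40},
    {"translation": [-5.27,-0.36,-2.9],"dr": [0,0,0],"claw": 40},
    {"translation": [-5.27,-0.36,-2.1],"dr": [0,0,0],"claw": 40},
    {"translation": [-5.27,-0.36,-1.3],"dr": [0,0,0],"claw": 40},
    {"translation": [-5.27,-0.36,-0.7],"dr": [0,0,0],"claw": 40},
    {"translation": [-5.27,-0.36,-0.3],"dr": [0,0,0],"claw": 40},
    {"translation": [-5.27,-0.36,-0.15],"dr": [0,0,0],"claw": 40},
    {"translation": [-5.27,-0.36,-0.1],"dr": [0,0,0],"claw": 40},
    {"translation": [-5.27,-0.36,-0.1],"dr": [0,0,0],"claw": 40},
  ],
)

```text
t: 37.05
tool_pos: [681.4, -182.7, 17.7]
tool_rot: [0.435, 0.9, 0.0, 0.0]
contact_force: [-0.4, 0.3, -2.3]
gripper_width: 55.0
grip_force: 53.7
```

```bash
python3 - <<'E'
from h import *
print(get_obs()["contact_force"])
plan(682.0,-183.2,16.9,38.4)
E
```

```text
[-0.44974936  0.2939594  -2.31121503]
t [-0.016, 0.003, 0.017] dr [0.003, 0.002, -0.004] yaw 38.4 cur 38.4 pos [ 681.4 -182.7   17.7]
```

Emit:
step_arm(
  targets=[
    {"translation": [-0.012,0,0.015],"dr": [0,0,0],"claw": 40},
    {"translation": [-0.012,0,0.025],"dr": [0,0,0],"claw": 40},
    {"translation": [-0.012,0,0.025],"dr": [0,0,0],"claw": 57},
    {"translation": [-0.012,0,0.025],"dr": [0,0,0],"claw": 66},
    {"translation": [-0.012,0,0.025],"dr": [0,0,0],"claw": 75},
    {"translation": [-0.012,0,0.025],"dr": [0,0,0],"claw": 80},
    {"translation": [0,0,-0.4],"dr": [0,0,0],"claw": 80},
    {"translation": [0,0,-1.2],"dr": [0,0,0],"claw": 80},
    {"translation": [0,0,-2],"dr": [0,0,0],"claw": 80},
    {"translation": [0,0,-2.8],"dr": [0,0,0],"claw": 80},
    {"translation": [0,0,-3.6],"dr": [0,0,0],"claw": 84},
    {"translation": [0,0,-4.4],"dr": [0,0,0],"claw": 84},
    {"translation": [0,0,-4.4],"dr": [0,0,0],"claw": 84},
  ],
)

```text
t: 38.35
tool_pos: [682.8, -183.3, 246.4]
tool_rot: [0.435, 0.9, 0.001, 0.007]
contact_force: [0.1, 0.0, -0.1]
gripper_width: 84.2
grip_force: 0.0
```

```bash
python3 - <<'E'
from h import *
plan(547.5,129,235,38.4)
E
```

```text
t [6.579, 1.753, 0.168] dr [0.053, 0.079, -0.004] yaw 38.4 cur 38.4 pos [ 682.8 -183.3  246.4]
```

Emit:
step_arm(
  targets=[
    {"translation": [0.7,0.19,0],"dr": [0,0,0],"claw": 84},
    {"translation": [1.5,0.4,0],"dr": [0,0,0],"claw": 84},
    {"translation": [2.4,0.64,0],"dr": [0,0,0],"claw": 84},
    {"translation": [3.3,0.88,0],"dr": [0,0,0],"claw": 84},
    {"translation": [4.2,1.12,0],"dr": [0,0,0],"claw": 84},
    {"translation": [5.1,1.36,0],"dr": [0,0,0],"claw": 84},
    {"translation": [5.9,1.57,0],"dr": [0,0,0],"claw": 84},
    {"translation": [6.4,1.71,0],"dr": [0,0,0],"claw": 84},
    {"translation": [6.58,1.75,0],"dr": [0,0,0],"claw": 84},
    {"translation": [6.58,1.75,0],"dr": [0,0,0],"claw": 84},
    {"translation": [6.58,1.75,0],"dr": [0,0,0],"claw": 84},
  ],
)

```text
t: 39.45
tool_pos: [546.0, 128.6, 237.3]
tool_rot: [0.436, 0.9, -0.0, 0.0]
contact_force: [-0.6, 0.8, 0.6]
gripper_width: 83.9
grip_force: 0.0
```

```bash
python3 - <<'E'
from h import *
print(get_obs()["contact_force"])
plan(547.5,129,108,38.4)
E
```

```text
[-0.61713927  0.83545952  0.5692765 ]
t [-0.012, 0.03, 2.586] dr [-0.001, 0.002, -0.01] yaw 38.4 cur 38.3 pos [546.  128.6 237.3]
```

Emit:
step_arm(
  newtons=50,
  targets=[
    {"translation": [-0.01,0.02,0.7],"dr": [0,0,0],"claw": 84},
    {"translation": [-0.01,0.02,1.4],"dr": [0,0,0],"claw": 84},
    {"translation": [-0.01,0.02,2.1],"dr": [0,0,0],"claw": 84},
    {"translation": [-0.01,0.02,2.55],"dr": [0,0,0],"claw": 84},
    {"translation": [-0.01,0.02,2.55],"dr": [0,0,0],"claw": 78},
    {"translation": [-0.01,0.02,2.55],"dr": [0,0,0],"claw": 70},
    {"translation": [-0.01,0.02,2.55],"dr": [0,0,0],"claw": 60},
    {"translation": [-0.01,0.02,2.55],"dr": [0,0,0],"claw": 50},
    {"translation": [-0.01,0.02,2.55],"dr": [0,0,0],"claw": 40},
    {"translation": [-0.01,0.02,2.55],"dr": [0,0,0],"claw": 40},
    {"translation": [-0.01,0.02,2.55],"dr": [0,0,0],"claw": 40},
  ],
)

```text
t: 40.55
tool_pos: [547.9, 129.7, 112.4]
tool_rot: [0.435, 0.9, 0.001, 0.002]
contact_force: [-0.5, -0.5, 7.4]
gripper_width: 50.9
grip_force: 51.5
```

```bash
python3 - <<'E'
from h import *
print(get_obs()["contact_force"])
plan(593.2,-169.3,111,38.4)
E
```

```text
[-0.50055182 -0.54257733  7.42732103]
t [-5.252, -3.002, 0.03] dr [0.025, 0.017, -0.004] yaw 38.4 cur 38.4 pos [547.9 129.7 112.4]
```

Emit:
step_arm(
  targets=[
    {"translation": [0,0,-0.1],"dr": [0,0,0],"claw": 40},
    {"translation": [0,0,-0.5],"dr": [0,0,0],"claw": 40},
    {"translation": [0,0,-1.2],"dr": [0,0,0],"claw": 40},
    {"translation": [0,0,-1.9],"dr": [0,0,0],"claw": 40},
    {"translation": [0,0,-2.3],"dr": [0,0,0],"claw": 40},
    {"translation": [-0.4,-0.23,-2.3],"dr": [0,0,0],"claw": 40},
    {"translation": [-1.1,-0.63,-2.3],"dr": [0,0,0],"claw": 40},
    {"translation": [-1.8,-1.03,-2.3],"dr": [0,0,0],"claw": 40},
    {"translation": [-2.5,-1.43,-2.3],"dr": [0,0,0],"claw": 40},
    {"translation": [-3.2,-1.83,-2.3],"dr": [0,0,0],"claw": 40},
    {"translation": [-3.9,-2.23,-2.3],"dr": [0,0,0],"claw": 40},
    {"translation": [-4.6,-2.63,-2.3],"dr": [0,0,0],"claw": 40},
    {"translation": [-5.0,-2.87,-2.3],"dr": [0,0,0],"claw": 40},
    {"translation": [-5.24,-3.0,-2.3],"dr": [0,0,0],"claw": 40},
    {"translation": [-5.24,-3.0,-2.0],"dr": [0,0,0],"claw": 40},
    {"translation": [-5.24,-3.0,-1.4],"dr": [0,0,0],"claw": 40},
    {"translation": [-5.24,-3.0,-0.8],"dr": [0,0,0],"claw": 40},
    {"translation": [-5.24,-3.0,-0.4],"dr": [0,0,0],"claw": 40},
    {"translation": [-5.24,-3.0,-0.18],"dr": [0,0,0],"claw": 40},
    {"translation": [-5.24,-3.0,-0.12],"dr": [0,0,0],"claw": 40},
  ],
)

```text
t: 42.55
tool_pos: [591.7, -167.4, 115.4]
tool_rot: [0.435, 0.901, 0.0, -0.0]
contact_force: [0.3, -0.5, -2.4]
gripper_width: 50.7
grip_force: 52.9
```

```bash
python3 - <<'E'
from h import *
p=read_camera("side")
print(get_obs()["contact_force"])
plan(593,-169,115.4,38.4)
E
```

```text
[ 0.3168015   0.09879933 -2.62411073]
t [-0.036, 0.001, 0.007] dr [0.003, -0.001, 0.005] yaw 38.4 cur 38.4 pos [ 591.8 -167.6  115.7]
```

Emit:
step_arm(
  targets=[
    {"translation": [-0.03,0,-0.01],"dr": [0,0,0],"claw": 40},
    {"translation": [-0.03,0,-0.01],"dr": [0,0,0],"claw": 40},
    {"translation": [-0.03,0,0.0],"dr": [0,0,0],"claw": 40},
    {"translation": [-0.03,0,0.0],"dr": [0,0,0],"claw": 40},
  ],
)

```text
t: 43.0
tool_pos: [592.6, -170.0, 116.0]
tool_rot: [0.436, 0.9, 0.0, 0.0]
contact_force: [-1.5, 0.6, -2.3]
gripper_width: 51.1
grip_force: 52.9
```

```bash
python3 - <<'E'
from h import *
print(get_obs()["contact_force"])
plan(593,-169,115.4,38.4)
E
```

```text
[-1.49793681  0.5773348  -2.32844621]
t [0.011, 0.018, 0.012] dr [0.001, 0.0, -0.005] yaw 38.4 cur 38.4 pos [ 592.6 -170.   116. ]
```

Emit:
step_arm(
  targets=[
    {"translation": [0.005,0.01,0.015],"dr": [0,0,0],"claw": 40},
    {"translation": [0.005,0.01,0.025],"dr": [0,0,0],"claw": 40},
    {"translation": [0.005,0.01,0.03],"dr": [0,0,0],"claw": 40},
    {"translation": [0.005,0.01,0.03],"dr": [0,0,0],"claw": 54},
    {"translation": [0.005,0.01,0.03],"dr": [0,0,0],"claw": 62},
    {"translation": [0.005,0.01,0.03],"dr": [0,0,0],"claw": 75},
    {"translation": [0.005,0.01,0.03],"dr": [0,0,0],"claw": 85},
    {"translation": [0.005,0.01,0.03],"dr": [0,0,0],"claw": 85},
    {"translation": [0,0,-0.4],"dr": [0,0,0],"claw": 85},
    {"translation": [0,0,-1.2],"dr": [0,0,0],"claw": 85},
    {"translation": [0,0,-2.0],"dr": [0,0,0],"claw": 85},
    {"translation": [0,0,-2.8],"dr": [0,0,0],"claw": 85},
    {"translation": [0.8,0,-3.4],"dr": [0,0,0],"claw": 85},
    {"translation": [1.6,0,-4],"dr": [0,0,0],"claw": 85},
    {"translation": [2,0,-4.2],"dr": [0,0,0],"claw": 85},
    {"translation": [2,0,-4.2],"dr": [0,0,0],"claw": 85},
    {"translation": [2,0,-4.2],"dr": [0,0,0],"claw": 85},
  ],
)

```text
t: 44.7
tool_pos: [530.6, -91.6, 325.8]
tool_rot: [0.435, 0.9, -0.0, 0.0]
contact_force: [0.9, 0.1, -0.0]
gripper_width: 85.0
grip_force: 0.0
```

```bash
python3 - <<'E'
from h import *
p=read_camera("wrist");s=read_camera("side"); c=read_camera("scene")
np.savez("pics/w10.npz",**p)
cv2.imwrite("pics/fin.png",np.vstack([np.hstack([cv2.resize(p["color"][100:280,140:380],(400,300)),cv2.resize(s["color"][130:310,130:370],(400,300))]),np.hstack([cv2.resize(c["color"][130:310,110:350],(400,300)),cv2.resize(c["color"][190:290,270:403],(400,300))])]))
for t in ["spray_can","solder_reel","dropper_bottle"]:
  for n,q in (("w",p),("side",s),("scene",c)): print(t,n,[(round(d["conf"],2),np.round(at(q,np.array(d["point"])*[512,384],6),1).tolist()) for d in mark_of(q,t)][:4])
E
```

```text
spray_can w [(0.76, [591.5, -171.0])]
spray_can side [(0.58, [596.3, -175.1])]
spray_can scene [(0.94, [592.7, -165.6])]
solder_reel w [(0.6, [677.3, -186.5])]
solder_reel side [(0.74, [374.7, 332.5])]
solder_reel scene [(0.24, [540.5, 50.1])]
dropper_bottle w [(0.62, [756.0, 59.0])]
dropper_bottle side [(0.72, [836.7, -191.4]), (0.71, [498.0, 228.0]), (0.66, [402.9, 203.9]), (0.48, [751.4, 52.9])]
dropper_bottle scene [(0.86, [605.3, -81.9]), (0.78, [397.2, 205.5]), (0.66, [490.0, 227.6]), (0.62, [743.4, 34.4])]
```

View pics/fin.png

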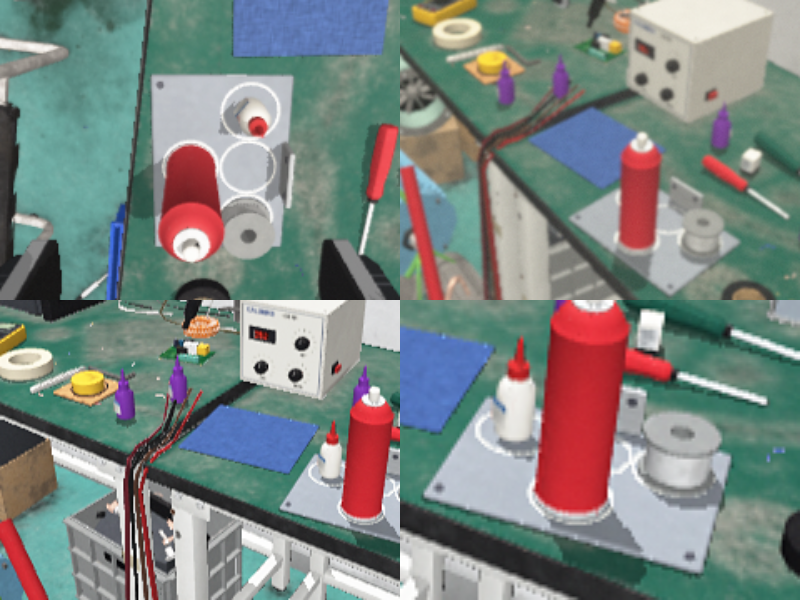

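All three are upright in their rings and the tin sits on the cork. I'll compare with the first scene image numerically.

```bash
python3 - <<'E'
from h import *
a=cv2.imread("pics/scene0.png");c=read_camera("scene");b=c["color"]
for n,(x0,y0,x1,y1),X in [("bottle",(302,201,316,238),(603,-83)),("can",(312,180,348,262),(593,-169)),("reel",(350,226,378,254),(680,-181))]:
    T=a[y0:y1,x0:x1];W=b[y0-6:y1+6,x0-6:x1+6];r=cv2.matchTemplate(cv2.resize(W,None,fx=4,fy=4,interpolation=2),cv2.resize(T,None,fx=4,fy=4,interpolation=2),cv2.TM_CCOEFF_NORMED)
    _,v,_,l=cv2.minMaxLoc(r);d=np.array(l)/4-6;u=px(c,(*X,6));print(n,round(v,3),d,at(c,u+d,6)-X)
E
```

```text
bottle 0.99 [-0.25  0.25] [-1.12551411 -0.60331732]
can 0.949 [-0.25  0.25] [-1.0233402  -0.46781619]
reel 0.969 [ 0.25 -0.25] [1.15116863 0.47252031]
```

All three are back within about 1 mm of where they started. Handing in.

```bash
python3 -c "
from bench import *
print(hand_in())"
```

```text
the job is handed in; nothing more can be done
None
```

The job is handed in: the tin is within about 1.5 mm of the ring centre on the cork pad, and the spray can, reel and bottle are back upright within about 1 mm of their starting spots, after about 45 s of the 134 s allowed; I saw no sign that the tweezers or hex key moved.

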